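# Put the mixed-up casserole lids back on their own dishes

## Robot

A 6-joint arm with a two-finger parallel gripper is mounted at the origin on the work surface. World frame = base frame: x ahead of the robot, y to its left, z up, the work surface at z = 0. Lengths are in mm, angles in degrees, forces in N, time in s.
With the tool pointing down it reaches from about 350 to 725 mm from the base axis. Payload 6 kg.
Tool frame: the origin (TCP) lies midway between the tips of the shut fingers; the grasp point (between the pads) lies 19 mm behind it; z points along the fingers, y is the line along which they close (so a half turn about z gives the same grasp; the last joint's range is limited). The gripper opens to 85 mm and grips with 20 to 120 N. Pads are 22 mm wide; open, the fingers measure 114 mm over their backs; the gripper's body (76 mm by 85 mm) begins 54 mm behind the grasp point. The pads swing forward as they close: fully open they stand 13 mm farther back than shut.
Start: joints at [-44.593, 2.303, 4.859, 0, -92.561, -19.12], TCP at [265.726, -537.922, 205.161] pointing down, gripper open.
Joint ranges: [-146.85, 146.85], [-73.84, 115.35], [-62.03, 85.46], [-188.31, 113.3], [-161.28, -10.13], [-171.36, 171.36]. Speed limits (degrees/s): [147.25, 147.25, 172.46, 180, 180, 180].

## Interface

Orientations are given as [roll, pitch, yaw] about the fixed x, y, z axes, in that order (R = Rz(yaw) Ry(pitch) Rx(roll)).
In Python, from bench import get_obs, camera, camera_params, ticket gives the robot as it stands. The module is installed in compiled form; this text tells all that it offers.
- The arm moves only by the tool send_rows, never from a script. Its argument "commands" is a list of rows, each an object with "xyz": the shift along the tool's x, y, z in m, a list of three; "dr": the turn, a rotation vector about the tool's x, y, z in rad, a list of three. A call has 1 to 8 rows; each row is the pose to reach, as a shift and turn from the pose commanded when the call began, along the tool's axes at that moment; what a row does not reach only later rows make up. A row lasts 1/12 s, in which the tool goes at most 41.7 mm and 7.16 degrees, less where a joint would pass 70% of its speed; a pose out of reach is approached as far as the arm can. A call with a gripper value outside its range is refused whole. "fingers" is the opening in per cent of the stroke, from 0 (shut) to 100 (fully open), set as the call begins (left out, the last holds). The fingers move at their own pace and stop on an object; the grip force is fixed at half the most. Time passes only in rows, so rows that repeat a pose let the fingers close. It gives the time, the measured TCP pose, the force, the opening and the grip force at its end, in the units of the state.
- get_obs(): the state, without advancing time (a new reading comes with each control period).
- camera(name): name is "side" or "top" or "wrist"; returns the picture (480x640x3 uint8, blue, green, red); there is no depth.
- camera_params(name): a dict with "mtx" (3x3 intrinsics, pixels), "pose" (4x4, takes a point from camera to world coordinates). Camera axes: x right, y down, z forward; pixel columns grow to the right and rows downward; lengths in mm; the calibration is good to about 2 mm. A picture is of the moment at which its call begins: read the wrist's pose just before it. camera_params takes no time and is no camera call; for the wrist camera it gives the pose at the moment of the call.
- ticket.hand_in(): hands the job in; it is judged then, once.
The state is a dict: "time": time; "joints": joint angles; "dq": joint speeds; "tau": joint torques, N m; "position": TCP position; "ee_rot": TCP orientation; "ft_force": force on the tool from outside, world axes, zero at the start; "moment": the same for the moment, N m; "gripper_width": finger opening in mm; "finger_force": force on a finger pad.
Only numpy, scipy, OpenCV 4.12 (cv2) and the standard library are available. Lean on these libraries where they do the work, as an engineer would, in place of code of your own. Each camera call takes 0.05 s, during which the arm holds its last target. There are 200 camera calls.

## Task

On the rummage-sale table the lids of the three casserole dishes have been mixed up: put every lid on the dish of its own shape, seated flat in the recess of the rim. Lay one lid on the round cork mat on the way to free the first dish; never lay a lid on the bare table. Set the lids down rather than dropping them, and leave the dishes and the small things between them (salt shaker, egg cup, hand bell) standing where they are.

Things in the scene. Friction and masses are not known exactly. Their poses are not given: they have to be found in the camera images.
- lid_round: Round white stoneware lid, 106 mm diameter; starts on the rim of the square dish. Plate 10 mm thick; on its middle a dark ridge handle 15 mm wide (along y), 46 mm long (along x; foot 32 mm), its top 42 mm above the underside. Origin: middle of the underside, z up. 0.2 to 0.33 kg.
- lid_square: Square white stoneware lid, 86 x 86 mm (sides along its x and y); starts on the rim of the oblong dish. It may go home turned by any quarter turn. Plate 10 mm thick; on its middle a dark ridge handle 15 mm wide (along y), 46 mm long (along x; foot 32 mm), its top 42 mm above the underside. Origin: middle of the underside, z up. 0.2 to 0.33 kg.
- lid_oblong: Oblong white stoneware lid, 126 mm (x) x 66 mm (y); starts on the rim of the round dish. It may go home either way round. Plate 10 mm thick; on its middle a dark ridge handle 15 mm wide (along y), 46 mm long (along x; foot 32 mm), its top 42 mm above the underside. Origin: middle of the underside, z up. 0.2 to 0.33 kg.
- dish_round: Round dish, 136 mm outside diameter; recess 118 mm diameter, opening below the shelf 86 mm diameter. Blue stoneware, loose, 1.4 kg, with two lugs at its x ends. Origin: middle of the underside, z up. Rim 9 mm wide, its top 60 mm above the origin; recess 8 mm deep: its flat shelf, where its lid's underside lies, is 52 mm above the origin.
- dish_square: Square dish, 116 x 116 mm outside; recess 98 x 98 mm (sides along its x and y), opening below the shelf 66 x 66 mm. Blue stoneware, loose, 1.4 kg, with two lugs at its x ends. Origin: middle of the underside, z up. Rim 9 mm wide, its top 60 mm above the origin; recess 8 mm deep: its flat shelf, where its lid's underside lies, is 52 mm above the origin.
- dish_oblong: Oblong dish, 156 mm (x) x 96 mm (y) outside; recess 138 mm (x) x 78 mm (y), opening below the shelf 106 x 46 mm. Blue stoneware, loose, 1.4 kg, with two lugs at its x ends. Origin: middle of the underside, z up. Rim 9 mm wide, its top 60 mm above the origin; recess 8 mm deep: its flat shelf, where its lid's underside lies, is 52 mm above the origin.
- mat: Round cork mat, empty at the start, 150 mm diameter, 10 mm thick, fixed to the table; origin at the middle of its underside, so its top is 10 mm above it. The free spot.
- shaker: Steel salt shaker, 38 mm diameter at the foot, 56 mm high, standing; origin at the middle of its underside. Not to be disturbed.
- eggcup: Pale wooden egg cup, 44 mm diameter, 52 mm high, standing; origin at the middle of its underside. Not to be disturbed.
- bell: Small brass hand bell, 48 mm diameter at the foot, 58 mm high, standing; origin at the middle of its underside. Not to be disturbed.
Things that resemble listed ones, but are neither listed nor needed, are in the scene too. What is shaped like the lid_round but turquoise or yellow is not meant.

How it is judged:
By the outcome, as a careful person would: the job done as asked, in the order asked, and still so for the second after the job is handed in, with the robot touching nothing.
It also fails if it takes over 106 s, if anything falls off the work surface, if the arm or the gripper's body presses on something with over 40 N, if the wrist force passes 120 N, or if a joint passes its speed limit or range.

## Working session

There is one attempt and no reset: what is moved stays moved. The work goes in short steps, Python scripts to look and compute and a tool call to move; the robot and the scene stay as the last step left them, time stands still between calls to the robot, and variables do not carry over. Pictures are saved under pics/ and viewed, at most 14 in all, crops included, and the job is handed in when it is done.

Besides the shell and the picture viewer there is one more tool, called after ">>>" as name(argument=value, ...) on one line, values as JSON. send_rows: Moves the arm, as the interface text tells. Its arguments: {"type":"object","properties":{"commands":{"type":"array","items":{"type":"object","properties":{"xyz":{"type":"array","items":{"type":"number"}},"dr":{"type":"array","items":{"type":"number"}}}}},"fingers":{"type":"number"}},"required":["commands"]}

```bash
mkdir -p pics
python3 - <<'E'
from bench import *
import cv2,numpy as np
np.set_printoptions(precision=2,suppress=True)
for n in("top","side"):
    cv2.imwrite(f"pics/{n}0.png",camera(n)); p=camera_params(n); print(n,p["mtx"],p["pose"])
print(get_obs()); print(camera_params("wrist"))
E
```

```text
top [[449.63   0.   319.01]
 [  0.   449.63 235.25]
 [  0.     0.     1.  ]] [[  -0.     -0.99    0.13  397.05]
 [  -1.      0.     -0.     76.06]
 [   0.     -0.13   -0.99 1094.24]
 [   0.      0.      0.      1.  ]]
side [[593.81   0.   316.12]
 [  0.   593.81 235.09]
 [  0.     0.     1.  ]] [[ -0.9   -0.27   0.35 111.99]
 [ -0.44   0.56  -0.7  920.54]
 [ -0.01  -0.78  -0.63 845.65]
 [  0.     0.     0.     1.  ]]
{'time': 0.1, 'joints': array([-44.59,   2.34,   4.81,  -0.02, -92.56, -19.12]), 'dq': array([ 0.07, -0.04,  0.17,  0.1 , -0.01, -0.08]), 'tau': array([ -0.01, -36.93,  34.83,   6.95,  -0.  ,  -0.  ]), 'position': array([ 265.62, -537.63,  204.27]), 'ee_rot': array([ 179.91,   -0.01, -153.71]), 'ft_force': array([0.35, 0.1 , 0.23]), 'moment': array([ 0.04, -0.  ,  0.  ]), 'finger_force': 0.0, 'gripper_width': 85.07152691384836}
{'mtx': array([[383.34,   0.  , 321.76],
       [  0.  , 383.34, 243.53],
       [  0.  ,   0.  ,   1.  ]]), 'pose': array([[  -0.44,    0.85,    0.29,  189.84],
       [   0.9 ,    0.42,    0.14, -575.24],
       [   0.  ,    0.32,   -0.95,  373.6 ],
       [   0.  ,    0.  ,    0.  ,    1.  ]])}
```

View pics/top0.png

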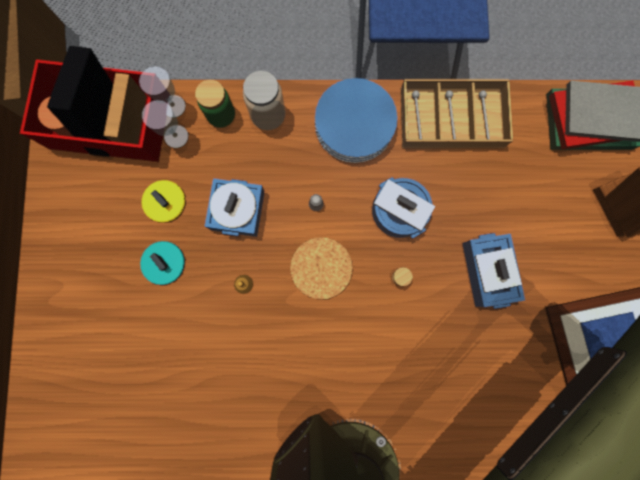

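View pics/side0.png

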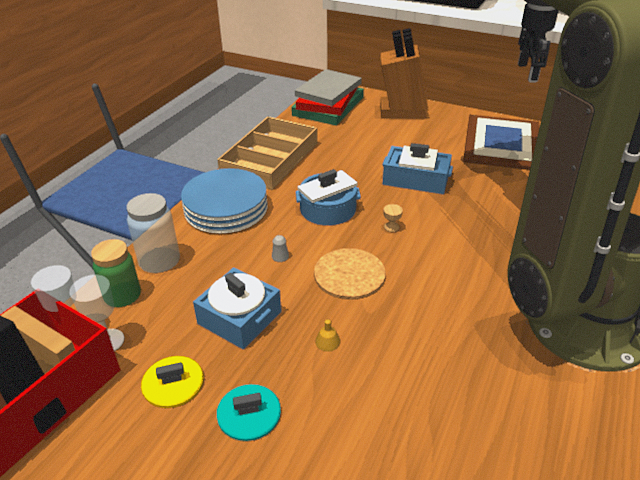

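The top view shows the white round lid on the square dish (233,205), the oblong lid on the round dish (404,205) and the square lid on the oblong dish (500,270). The mat is at (321,268). The shaker is at (316,201), the bell at (243,284) and the egg cup at (402,277). The lids at (163,200), yellow, and (162,263), turquoise, are decoys. The white one at (233,205) fits lid_round by its colour and its place on the square dish.

```bash
cat > h.py <<'E'
import cv2,numpy as np
from bench import *
np.set_printoptions(precision=1,suppress=True)
def ray(n,px,z,P=None):
    P=P or camera_params(n); px=np.atleast_2d(np.array(px,float))
    d=np.c_[px,np.ones(len(px))]@np.linalg.inv(P["mtx"]).T@P["pose"][:3,:3].T; o=P["pose"][:3,3]
    return (o+d*((z-o[2])/d[:,2])[:,None])[:,:2]
def cons(mask,amin=60,k=3):
    mask=cv2.morphologyEx(mask,cv2.MORPH_OPEN,np.ones((k,k),np.uint8))
    return [c for c in cv2.findContours(mask,cv2.RETR_EXTERNAL,cv2.CHAIN_APPROX_NONE)[0] if cv2.contourArea(c)>amin]
def rect(pts):
    (c,s,a)=cv2.minAreaRect(np.float32(pts)); 
    if s[0]<s[1]: s=s[::-1];a+=90
    return np.array([*c,*s,(a+90)%180-90])
def masks(im):
    h=cv2.cvtColor(im,cv2.COLOR_BGR2HSV)
    return dict(white=cv2.inRange(h,(0,0,130),(180,45,255)),dark=cv2.inRange(h,(0,0,0),(180,130,75)),blue=cv2.inRange(h,(100,90,40),(125,255,255)))
E
python3 - <<'E'
from h import *
im=cv2.imread("pics/top0.png"); m=masks(im)
for k,z in(("white",70),("dark",101),("blue",60)):
    for c in cons(m[k],40,2):
        q=c[:,0].mean(0)
        if 200<q[0]<530 and 170<q[1]<315: print(k,q,rect(ray("top",c[:,0],z)))
for n,px,z in(("mat",(321,268),10),("shaker",(316,201),50),("bell",(243,284),40),("egg",(402,277),52)): print(n,ray("top",px,z))
cv2.imwrite("pics/crop1.png",cv2.resize(im[160:320,130:530],None,fx=2,fy=2,interpolation=cv2.INTER_CUBIC))
E
```

```text
white [499.6 270.4] [ 454.9 -340.1   89.4   87.3  -78.7]
white [316.3 199.7] [620.3  76.8  16.6  16.3  -0.1]
white [233.5 205.7] [606.8 269.1 104.5 103.9 -44.7]
white [405.2 205.1] [ 606.7 -129.9  128.5   69.2   59.5]
dark [502.4 270.4] [ 452.9 -332.7   39.3   20.9   12.1]
dark [473.5 275.5] [ 442.5 -268.8  147.6   17.2    9.3]
dark [389.3 229.1] [547.3 -85.9 100.6  28.   54.3]
dark [405.8 205.6] [ 599.  -123.8   36.1    8.9   59.3]
dark [233.6 204.5] [602.  263.   40.9  10.4 -18.1]
dark [257. 219.] [575.6 206.2 112.9  36.9 -27. ]
blue [494.8 291.5] [ 422.1 -343.8  101.7   95.5    8.6]
blue [491.3 244.3] [ 517.9 -328.2   95.6   39.7  -77.1]
blue [396.2 224.8] [ 560.3 -105.8  119.7   35.    58.6]
blue [240.6 214. ] [602.7 267.9 128.5 116.1  -9.4]
blue [219.3 185.1] [659.7 307.   45.4  22.9 -55.2]
blue [413.  188.4] [ 651.5 -153.4  102.8   25.6   59.2]
mat [[464.9  66.3]]
shaker [[621.  78.]]
bell [[426.3 248.5]]
egg [[ 441.1 -120.5]]
```

View pics/crop1.png

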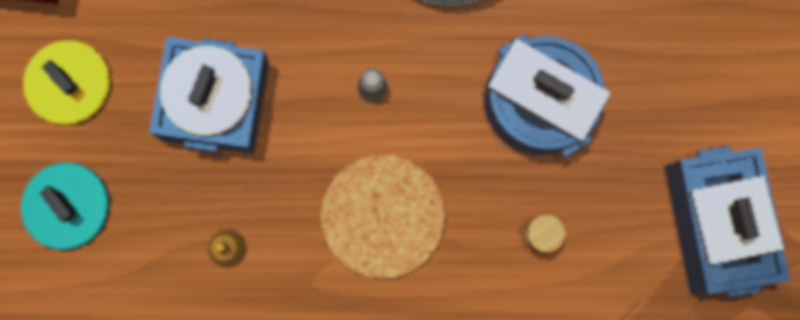

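```bash
cat >> h.py <<'E'
from scipy.spatial.transform import Rotation as Ro
def go(x,y,z,yaw):
    o=get_obs(); R=Ro.from_euler("xyz",o["ee_rot"],degrees=True); T=Ro.from_euler("xyz",[180,0,yaw],degrees=True)
    print("t",round(o["time"],2),"pos",o["position"],o["ee_rot"],"-> xyz",np.round(R.inv().apply(np.array([x,y,z])-o["position"])/1000,4),"dr",np.round((R.inv()*T).as_rotvec(),3))
E
python3 -c "
from h import *
go(455,-338,215,-168)"
```

```text
t 0.1 pos [ 265.6 -537.6  204.3] [ 179.9   -0.  -153.7] -> xyz [-0.3  0.1 -0. ] dr [ 0.  -0.   0.2]
```

```bash
sed -i 's/np.round(R.inv().apply(np.array(\[x,y,z\])-o\["position"\])\/1000,4)/np.round(R.inv().apply(np.array([x,y,z])-o["position"])\/1000,4).tolist()/; s/np.round((R.inv()\*T).as_rotvec(),3)/np.round((R.inv()*T).as_rotvec(),3).tolist()/' h.py
python3 -c "
from h import *
go(455,-338,215,-168)"
```

```text
t 0.1 pos [ 265.6 -537.6  204.3] [ 179.9   -0.  -153.7] -> xyz [-0.2582, 0.0951, -0.0106] dr [0.002, -0.0, 0.249]
```

>>> send_rows(commands=[{"xyz": [-0.03, 0.01, 0], "dr": [0, 0, 0.03]}, {"xyz": [-0.066, 0.024, 0], "dr": [0, 0, 0.06]}, {"xyz": [-0.103, 0.038, 0], "dr": [0, 0, 0.1]}, {"xyz": [-0.14, 0.052, -0.005], "dr": [0, 0, 0.14]}, {"xyz": [-0.177, 0.065, -0.005], "dr": [0, 0, 0.18]}, {"xyz": [-0.214, 0.079, -0.01], "dr": [0, 0, 0.22]}, {"xyz": [-0.245, 0.09, -0.01], "dr": [0, 0, 0.25]}, {"xyz": [-0.258, 0.095, -0.01], "dr": [0, 0, 0.25]}], fingers=50)

```text
time: 0.77
position: [457.2, -335.5, 214.7]
ee_rot: [179.9, 0.0, -167.9]
ft_force: [1.1, -0.8, -0.0]
gripper_width: 42.5
finger_force: 0.0
```

```bash
cat >> h.py <<'E'
def look(name,zw,zh,zb):
    P=camera_params("wrist"); im=camera("wrist"); cv2.imwrite(f"pics/{name}.png",im); m=masks(im)
    print(get_obs()["position"],get_obs()["time"])
    for k,z in(("white",zw),("dark",zh),("blue",zb)):
        for c in cons(m[k],500): print(k,c[:,0].mean(0),rect(ray("wrist",c[:,0],z,P)))
    return im,P
E
python3 -c "
from h import *
look('w1',70,102,60)"
```

```text
[ 457.6 -335.2  214.3] 0.8167
white [ 13.1 466.3] [ 802.5 -600.6   37.6   35.4   -3.3]
white [477.3 366.2] [ 581.1 -152.8   56.7   41.5   59.1]
white [317.4 214.2] [ 457.7 -339.5   86.6   85.1  -78.6]
white [79.6 25.7] [ 352.3 -540.1  115.9   29.4  -78. ]
dark [626.4 407.5] [567.  -24.8  53.5  26.1  59.3]
dark [319.2 415.6] [ 616.7 -307.9  602.9  192.1  -78.1]
dark [314. 220.] [ 453.9 -340.2   43.7   13.5   11.3]
blue [491.3 349.8] [ 558.1 -134.6  161.6   72.9   78.5]
blue [293.1 253.6] [ 479.6 -337.5  112.1   95.     9. ]
blue [327.  146.2] [ 399.8 -346.6  107.1   61.    84.4]
blue [51.7  5.4] [ 343.4 -563.3   77.1    7.1  -78. ]
```

View pics/w1.png

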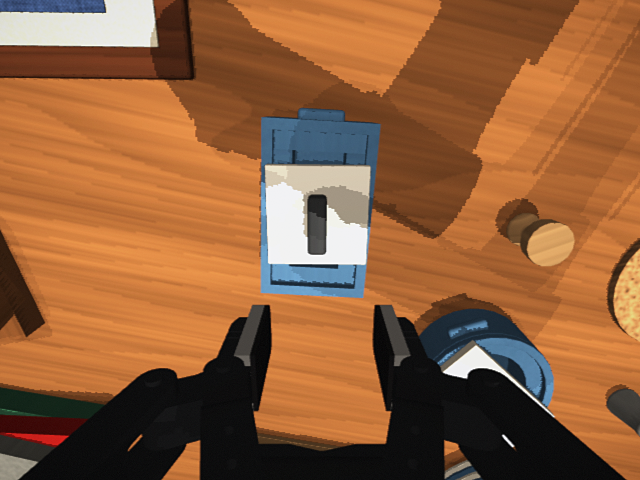

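The handle top is at (317,225) on the white square lid, in the oblong dish below the gripper, and the egg cup is at (548,243). Descend and grasp.

```bash
python3 -c "
from h import *
go(457,-340,75,-168.7)"
```

```text
t 0.82 pos [ 457.6 -335.2  214.3] [ 179.9   -0.  -167.8] -> xyz [0.0016, -0.0048, 0.1393] dr [0.001, -0.0, 0.016]
```

>>> send_rows(commands=[{"xyz": [0, -0.001, 0.02], "dr": [0, 0, 0.016]}, {"xyz": [0, -0.002, 0.05], "dr": [0, 0, 0.016]}, {"xyz": [0, -0.002, 0.08], "dr": [0, 0, 0.016]}, {"xyz": [0, -0.002, 0.1], "dr": [0, 0, 0.016]}, {"xyz": [0, -0.002, 0.11], "dr": [0, 0, 0.016]}, {"xyz": [0, -0.002, 0.11], "dr": [0, 0, 0.016]}])

```text
time: 1.32
position: [453.6, -340.2, 102.2]
ee_rot: [179.8, -0.2, -169.0]
ft_force: [-1.5, -0.1, -0.3]
gripper_width: 42.5
finger_force: 0.0
```

```bash
python3 -c "
from h import *
look('w1b',70,102,60)
go(457,-340,75,-168.7)"
```

```text
[ 454.6 -340.8  104.7] 1.3667
white [352.7 315. ] [ 477.8 -315.8   36.8   23.1    9.2]
white [279.4 300. ] [ 479.7 -361.6   51.3   34.3   13.4]
white [314.2 220.1] [ 433.2 -345.    85.1   35.9  -78.5]
white [40.6 15.1] [ 353.8 -492.5   39.5   12.2  -79. ]
dark [339.2 412.1] [ 515.5 -327.5  354.5  114.8  -79.3]
dark [319.9 291.2] [ 452.7 -340.8   46.3   14.2   11.6]
blue [459.  462.7] [ 587.9 -215.1   43.9   16.3   45. ]
blue [580.8 421.2] [ 536.7 -134.9  141.1   25.9   59.3]
blue [322.9 360.5] [ 519.7 -326.7   75.6   29.8  -81.1]
blue [310.6 197.4] [ 431.6 -344.8  120.9   95.6    8.9]
t 1.37 pos [ 454.6 -340.8  104.7] [ 180.    -0.1 -169. ] -> xyz [-0.0025, 0.0003, 0.0297] dr [0.001, -0.002, -0.005]
```

>>> send_rows(commands=[{"xyz": [0, 0, 0.012], "dr": [0, 0, 0]}, {"xyz": [0, 0, 0.025], "dr": [0, 0, 0]}, {"xyz": [0, 0, 0.03], "dr": [0, 0, 0]}, {"xyz": [0, 0, 0.03], "dr": [0, 0, 0]}])

```text
time: 1.7
position: [454.6, -340.0, 73.4]
ee_rot: [179.9, -0.1, -169.0]
ft_force: [-1.0, 0.3, -0.6]
gripper_width: 42.5
finger_force: 0.0
```

>>> send_rows(commands=[{"xyz": [0, 0, 0]}, {"xyz": [0, 0, 0]}, {"xyz": [0, 0, 0]}, {"xyz": [0, 0, 0]}, {"xyz": [0, 0, 0]}, {"xyz": [0, 0, 0]}], fingers=0)

```text
invalid input at $.commands[0]: expected keys xyz, dr
```

>>> send_rows(commands=[{"xyz": [0, 0, 0], "dr": [0, 0, 0]}, {"xyz": [0, 0, 0], "dr": [0, 0, 0]}, {"xyz": [0, 0, 0], "dr": [0, 0, 0]}, {"xyz": [0, 0, 0], "dr": [0, 0, 0]}, {"xyz": [0, 0, 0], "dr": [0, 0, 0]}, {"xyz": [0, 0, 0], "dr": [0, 0, 0]}], fingers=0)

```text
time: 2.2
position: [455.9, -340.7, 76.1]
ee_rot: [-179.9, 0.1, -168.9]
ft_force: [-0.6, 0.7, 4.7]
gripper_width: -0.2
finger_force: 2.0
```

>>> send_rows(commands=[{"xyz": [0, 0, -0.005], "dr": [0, 0, 0]}, {"xyz": [0, 0, -0.02], "dr": [0, 0, 0]}, {"xyz": [0, 0, -0.045], "dr": [0, 0, 0]}, {"xyz": [0, 0, -0.075], "dr": [0, 0, 0]}, {"xyz": [0, 0, -0.105], "dr": [0, 0, 0]}, {"xyz": [0, 0, -0.125], "dr": [0, 0, 0]}, {"xyz": [0, 0, -0.13], "dr": [0, 0, 0]}, {"xyz": [0, 0, -0.13], "dr": [0, 0, 0]}])

```text
time: 2.87
position: [456.0, -340.7, 207.1]
ee_rot: [-179.9, 0.1, -169.0]
ft_force: [0.1, 0.4, -0.1]
gripper_width: -0.1
finger_force: 0.0
```

```bash
python3 -c "
from h import *
look('w2',190,202,60)
go(465,66,190,-100)"
```

```text
[ 455.5 -340.2  205. ] 2.9167
white [505.4 393.9] [ 512.  -215.6   76.9   29.5   59.2]
white [320.9 216.3] [ 424.3 -346.8   52.6   51.7  -79. ]
white [79.8 29.9] [ 358.9 -468.1   69.4   19.4  -79. ]
dark [ 21.7 411.9] [ 564.4 -492.7   27.    17.3   89.3]
dark [299.8 414.9] [ 524.1 -338.2  365.9  120.3  -78.9]
dark [321.1 219.8] [ 420.4 -347.7   20.5    8.5   10.5]
blue [497.7 354.2] [ 559.3 -138.2  161.2   82.1   83.5]
blue [299.9 261.8] [ 482.6 -337.1  105.8   95.5    8.8]
blue [337.1 155.8] [ 416.8 -346.8   95.    90.5  -81.5]
blue [50.8  8.4] [ 341.5 -562.6   75.6   10.7  -79. ]
t 2.92 pos [ 455.5 -340.2  205. ] [ 180.    0. -169.] -> xyz [-0.0872, 0.3969, 0.0153] dr [0.0, 0.001, -1.203]
```

View pics/w2.png

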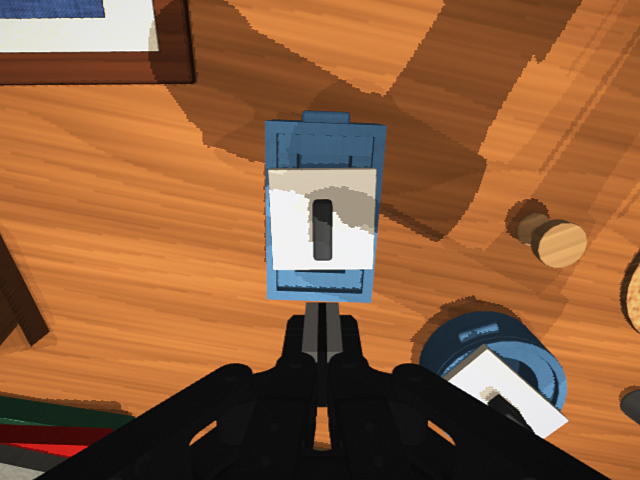

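The fingers shut on nothing: the lid is unchanged, with its handle at (322,230). I'll check the w1b picture taken from close by.

View pics/w1b.png

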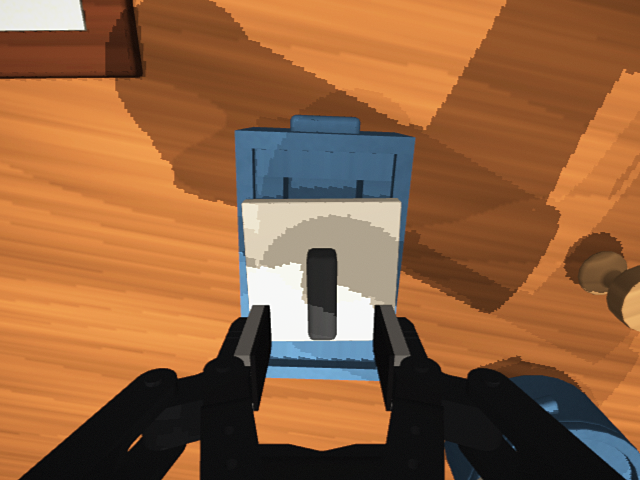

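```bash
python3 -c "
from h import *
P=camera_params('wrist');print(P['pose'],get_obs()['position'])
print(ray('wrist',[(322,305),(322,230),(322,200),(322,260)],205,P),ray('wrist',[(322,230),(322,200),(322,260)],102,P))
o=get_obs()['position']
for z in(205,76):
  for w in (np.r_[o[:2],z],):
    c=np.linalg.inv(P['pose'])@np.r_[w,1]; c=P['mtx']@c[:3]; print(z,c/c[2])
print(get_obs())"
```

```text
[[  -0.2    0.9    0.3  372.4]
 [   1.     0.2    0.1 -356.7]
 [   0.     0.3   -0.9  374.3]
 [   0.     0.     0.     1. ]] [ 455.5 -340.2  205. ]
[[ 461.1 -339.3]
 [ 423.1 -346.7]
 [ 409.2 -349.4]
 [ 437.7 -343.8]] [[ 453.9 -340.6]
 [ 431.6 -344.9]
 [ 477.3 -336. ]]
205 [322.3 294.6   1. ]
76 [322.  222.6   1. ]
{'time': 2.9167, 'joints': array([-16.6,  -2.5,   0.1,  -0. , -92.6, -62.4]), 'dq': array([ 0.1,  1. , -2.3, -0.6,  0.5, -0.1]), 'tau': array([ -0.1, -34.1,  36.5,   7.3,  -0.1,   0. ]), 'position': array([ 455.5, -340.2,  205. ]), 'ee_rot': array([ 180.,    0., -169.]), 'ft_force': array([-0.6, -0.3, -0.8]), 'moment': array([ 0., -0., -0.]), 'finger_force': 0.0, 'gripper_width': -0.13531442340429686}
```

```bash
python3 -c "
from h import *
im=camera('side'); P=camera_params('side'); o=get_obs()['position'];print(o)
def pj(w): 
  c=P['mtx']@(np.linalg.inv(P['pose'])@np.r_[w,1])[:3]; return c[:2]/c[2]
t=pj(o);print(t,pj(o+[0,0,30]))
x,y=(t-[60,75]).astype(int)
cv2.imwrite('pics/s2.png',cv2.resize(im[y:y+150,x:x+200],None,fx=4,fy=4)); print(x,y)
"
```

```text
[ 455.1 -340.   203.8]
[425.8 106.4] [427.2  94.6]
365 31
```

View pics/s2.png

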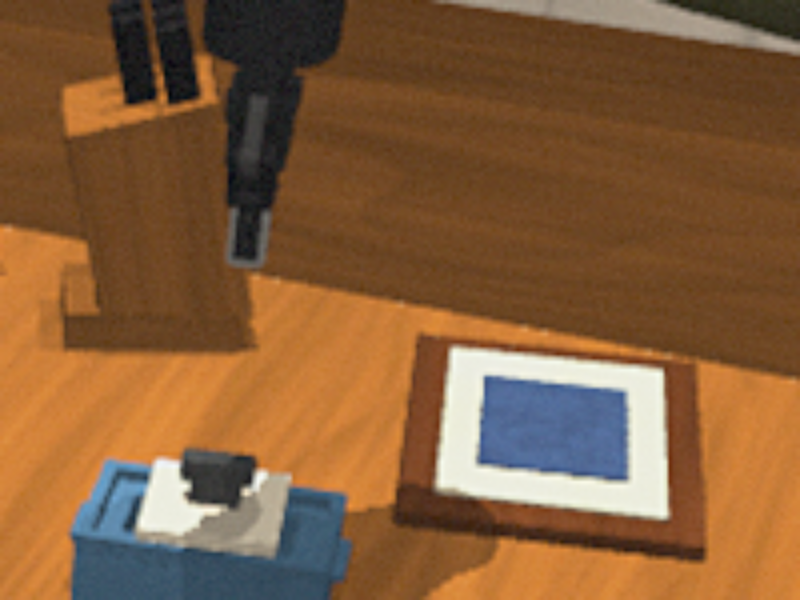

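The fingertip is at crop (246,267), full image (426.5,97.7). The reported TCP projects to row 106.4, so the real tips are about 22 mm above it, and the fingers passed over the handle. Go 20 mm lower.

>>> send_rows(commands=[{"xyz": [0, 0, 0.02], "dr": [0, 0, 0]}, {"xyz": [0, 0, 0.05], "dr": [0, 0, 0]}, {"xyz": [0, 0, 0.08], "dr": [0, 0, 0]}, {"xyz": [0, 0, 0.11], "dr": [0, 0, 0]}, {"xyz": [0, 0, 0.13], "dr": [0, 0, 0]}, {"xyz": [0, 0, 0.145], "dr": [0, 0, 0]}, {"xyz": [0, 0, 0.148], "dr": [0, 0, 0]}, {"xyz": [0, 0, 0.148], "dr": [0, 0, 0]}], fingers=50)

```text
time: 3.63
position: [453.8, -339.8, 54.7]
ee_rot: [179.9, -0.2, -169.0]
ft_force: [-0.0, 0.4, -0.2]
gripper_width: 43.0
finger_force: 0.0
```

>>> send_rows(commands=[{"xyz": [0, 0, 0], "dr": [0, 0, 0]}, {"xyz": [0, 0, 0], "dr": [0, 0, 0]}, {"xyz": [0, 0, 0], "dr": [0, 0, 0]}, {"xyz": [0, 0, 0], "dr": [0, 0, 0]}, {"xyz": [0, 0, 0], "dr": [0, 0, 0]}], fingers=0)

```text
time: 4.05
position: [456.1, -340.8, 58.7]
ee_rot: [-179.9, 0.1, -168.9]
ft_force: [-0.0, 1.5, 4.5]
gripper_width: 13.2
finger_force: 61.3
```

>>> send_rows(commands=[{"xyz": [0, 0, -0.005], "dr": [0, 0, 0]}, {"xyz": [0, 0, -0.02], "dr": [0, 0, 0]}, {"xyz": [0, 0, -0.045], "dr": [0, 0, 0]}, {"xyz": [0, 0, -0.075], "dr": [0, 0, 0]}, {"xyz": [0, 0, -0.105], "dr": [0, 0, 0]}, {"xyz": [0, 0, -0.12], "dr": [0, 0, 0]}, {"xyz": [0, 0, -0.125], "dr": [0, 0, 0]}, {"xyz": [0, 0, -0.125], "dr": [0, 0, 0]}])

```text
time: 4.72
position: [455.7, -340.4, 182.7]
ee_rot: [-180.0, 0.1, -169.0]
ft_force: [-0.6, 0.6, -2.4]
gripper_width: 13.0
finger_force: 60.4
```

```bash
python3 -c "
from h import *
im,P=look('w3',195,227,60)
go(461,66,190,-100)
print(get_obs()['gripper_width'])
m=masks(im)['blue']; m[:,440:]=0;m[:80]=0; c=np.vstack(cons(m,300))[:,0]; print('dish',rect(ray('wrist',c,60,P)))
t=camera('top');h=cv2.cvtColor(t,cv2.COLOR_BGR2HSV);
mm=np.zeros((480,640),np.uint8);mm[225:310,280:365]=cv2.inRange(h,(10,80,150),(30,170,255))[225:310,280:365]
for c in cons(mm,1000,5):
  e=cv2.fitEllipse(c);print(e,ray('top',e[0],10),rect(ray('top',c[:,0],10)))
"
```

```text
[ 455.2 -340.   180.9] 4.7667
white [528.5 408.6] [ 493.4 -223.6   70.9   15.    62.8]
white [247.  337.5] [ 480.5 -369.7   33.1   18.4   10.9]
white [315.6 239.6] [ 430.7 -345.4   84.6   31.8  -78.9]
white [72.4 26.3] [ 360.6 -452.5   53.3   15.   -79. ]
dark [288.2 412.1] [ 476.  -344.3  266.4   96.   -79. ]
blue [511.4 366.7] [ 555.1 -133.9  166.1   66.1   74.1]
blue [322.5 164.5] [ 410.1 -348.1   95.3   76.9  -81. ]
blue [42.   4.9] [ 342.3 -551.6   57.3    5.8  -79. ]
t 4.77 pos [ 455.2 -340.   180.9] [ 179.9   -0.  -169. ] -> xyz [-0.0835, 0.3974, -0.0085] dr [0.002, 0.0, -1.204]
13.949968079061788
dish [ 410.1 -348.1   95.3   76.9  -81. ]
((320.8692626953125, 267.6028137207031), (63.78984451293945, 64.01493835449219), 45.60871887207031) [[465.9  66.6]] [466.9  66.3 154.5 151.8  89.9]
```

View pics/w3.png

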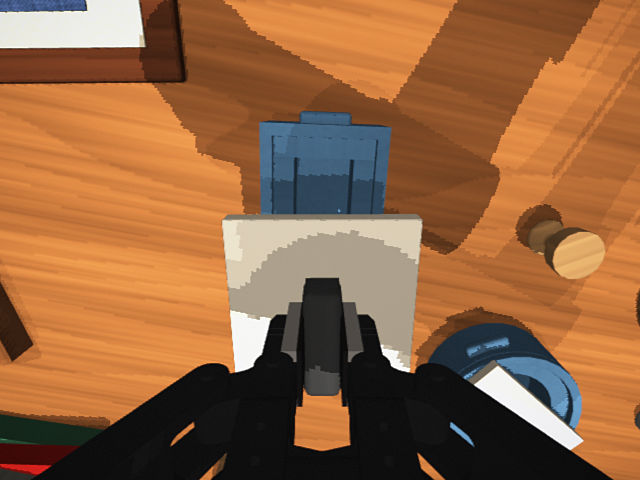

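>>> send_rows(commands=[{"xyz": [-0.002, 0.01, 0], "dr": [0, 0, -0.02]}, {"xyz": [-0.007, 0.034, 0], "dr": [0, 0, -0.08]}, {"xyz": [-0.015, 0.07, 0], "dr": [0, 0, -0.16]}, {"xyz": [-0.023, 0.108, 0], "dr": [0, 0, -0.24]}, {"xyz": [-0.031, 0.146, 0], "dr": [0, 0, -0.32]}, {"xyz": [-0.039, 0.184, 0], "dr": [0, 0, -0.4]}, {"xyz": [-0.047, 0.222, 0], "dr": [0, 0, -0.48]}, {"xyz": [-0.055, 0.26, 0], "dr": [0, 0, -0.56]}])

```text
time: 5.48
position: [458.3, -72.6, 180.5]
ee_rot: [179.9, -0.1, -136.6]
ft_force: [1.6, 0.3, -2.4]
gripper_width: 13.6
finger_force: 60.3
```

```bash
python3 -c "
from h import *
go(466,67,90,-120)"
```

```text
t 5.48 pos [458.3 -72.6 180.5] [ 179.9   -0.1 -136.6] -> xyz [-0.1017, 0.096, 0.0905] dr [0.002, -0.001, -0.29]
```

>>> send_rows(commands=[{"xyz": [-0.024, 0.023, 0], "dr": [0, 0, -0.07]}, {"xyz": [-0.05, 0.048, 0], "dr": [0, 0, -0.14]}, {"xyz": [-0.075, 0.07, 0.01], "dr": [0, 0, -0.22]}, {"xyz": [-0.092, 0.087, 0.03], "dr": [0, 0, -0.29]}, {"xyz": [-0.1, 0.095, 0.06], "dr": [0, 0, -0.29]}, {"xyz": [-0.101, 0.096, 0.08], "dr": [0, 0, -0.29]}, {"xyz": [-0.101, 0.096, 0.09], "dr": [0, 0, -0.29]}, {"xyz": [-0.101, 0.096, 0.09], "dr": [0, 0, -0.29]}])

```text
time: 6.15
position: [465.4, 63.9, 88.4]
ee_rot: [179.8, -0.3, -120.2]
ft_force: [-0.5, -0.1, -2.5]
gripper_width: 13.6
finger_force: 60.2
```

```bash
python3 -c "
from h import *
cv2.imwrite('pics/s3.png',camera('side')[180:340,220:440].repeat(3,0).repeat(3,1))
go(466,67,9,-120)"
```

```text
t 6.2 pos [466.7  63.8  91. ] [ 179.9   -0.2 -120.2] -> xyz [-0.0027, 0.0021, 0.082] dr [0.001, -0.003, -0.004]
```

View pics/s3.png

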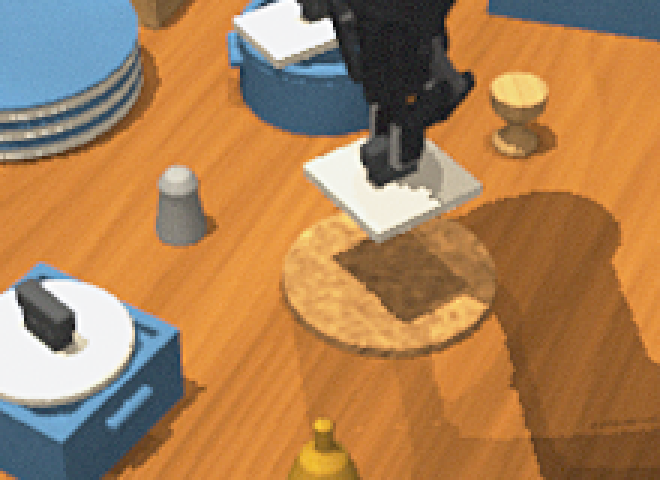

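>>> send_rows(commands=[{"xyz": [-0.001, 0.001, 0.02], "dr": [0, 0, 0]}, {"xyz": [-0.002, 0.002, 0.045], "dr": [0, 0, 0]}, {"xyz": [-0.002, 0.002, 0.062], "dr": [0, 0, 0]}, {"xyz": [-0.002, 0.002, 0.072], "dr": [0, 0, 0]}, {"xyz": [-0.002, 0.002, 0.076], "dr": [0, 0, 0]}, {"xyz": [-0.002, 0.002, 0.078], "dr": [0, 0, 0]}, {"xyz": [-0.002, 0.002, 0.078], "dr": [0, 0, 0]}])

```text
time: 6.78
position: [467.7, 67.1, 15.4]
ee_rot: [-179.9, 0.1, -120.3]
ft_force: [-0.4, 0.5, -2.5]
gripper_width: 13.4
finger_force: 60.2
```

>>> send_rows(commands=[{"xyz": [0, 0, 0.001], "dr": [0, 0, 0]}, {"xyz": [0, 0, 0.002], "dr": [0, 0, 0]}, {"xyz": [0, 0, 0.003], "dr": [0, 0, 0]}, {"xyz": [0, 0, 0.003], "dr": [0, 0, 0]}])

```text
time: 7.12
position: [467.0, 67.2, 11.4]
ee_rot: [-180.0, 0.0, -120.2]
ft_force: [0.0, 0.1, -2.4]
gripper_width: 13.6
finger_force: 60.2
```

>>> send_rows(commands=[{"xyz": [0, 0, 0.001], "dr": [0, 0, 0]}, {"xyz": [0, 0, 0.002], "dr": [0, 0, 0]}, {"xyz": [0, 0, 0.003], "dr": [0, 0, 0]}, {"xyz": [0, 0, 0.003], "dr": [0, 0, 0]}])

```text
time: 7.45
position: [467.1, 67.1, 8.7]
ee_rot: [-180.0, 0.0, -120.2]
ft_force: [-1.6, -0.2, 2.0]
gripper_width: 13.8
finger_force: 60.7
```

>>> send_rows(commands=[{"xyz": [0, 0, 0.001], "dr": [0, 0, 0]}, {"xyz": [0, 0, 0.002], "dr": [0, 0, 0]}, {"xyz": [0, 0, 0.002], "dr": [0, 0, 0]}])

```text
time: 7.7
position: [467.7, 67.1, 8.7]
ee_rot: [-179.9, 0.0, -120.2]
ft_force: [-6.7, -0.8, 13.2]
gripper_width: 13.2
finger_force: 62.2
```

>>> send_rows(commands=[{"xyz": [0, 0, -0.002], "dr": [0, 0, 0]}, {"xyz": [0, 0, -0.002], "dr": [0, 0, 0]}])

```text
time: 7.87
position: [467.2, 67.3, 8.7]
ee_rot: [-180.0, 0.1, -120.2]
ft_force: [-2.0, 1.4, 3.3]
gripper_width: 13.5
finger_force: 61.2
```

>>> send_rows(commands=[{"xyz": [0, 0, 0], "dr": [0, 0, 0]}, {"xyz": [0, 0, 0], "dr": [0, 0, 0]}, {"xyz": [0, 0, 0], "dr": [0, 0, 0]}, {"xyz": [0, 0, 0], "dr": [0, 0, 0]}], fingers=50)

```text
time: 8.2
position: [466.9, 67.1, 8.1]
ee_rot: [180.0, -0.0, -120.3]
ft_force: [0.2, 0.2, -0.6]
gripper_width: 42.9
finger_force: 0.0
```

>>> send_rows(commands=[{"xyz": [0, 0, -0.015], "dr": [0, 0, 0]}, {"xyz": [0, 0, -0.04], "dr": [0, 0, 0]}, {"xyz": [0, 0, -0.075], "dr": [0, 0, 0]}, {"xyz": [0, 0, -0.115], "dr": [0, 0, 0]}, {"xyz": [0, 0, -0.15], "dr": [0, 0, 0]}, {"xyz": [0, 0, -0.18], "dr": [0, 0, 0]}, {"xyz": [0, 0, -0.19], "dr": [0, 0, 0]}, {"xyz": [0, 0, -0.19], "dr": [0, 0, 0]}])

```text
time: 8.87
position: [468.3, 67.5, 201.7]
ee_rot: [-179.8, 0.3, -120.3]
ft_force: [-0.8, 0.1, -0.2]
gripper_width: 43.0
finger_force: 0.0
```

```bash
python3 -c "
from h import *
look('w4',20,52,60)
go(602,-127,195,-120.5)
t=camera('top');cv2.imwrite('pics/top1.png',t);m=masks(t)['blue'];m[:225]=0;m[:,:460]=0;m[315:]=0;m[:,530:]=0
for c in cons(m,500): print('obl dish',rect(ray('top',c[:,0],60)))
"
```

```text
[467.4  67.5 199.2] 8.9167
white [304.9 430.3] [618.8 287.5 112.9  54.5 -36.5]
white [323.6 204.6] [467.7  69.   85.7  85.5 -30.3]
white [35.1 94. ] [ 640.1 -146.4  140.9   74.5   58.8]
dark [320.8 420.9] [570.6 234.5 676.6 218.8 -30.1]
dark [197.3 283.3] [598.4  65.7  31.9  30.9  20.8]
dark [323.1 213.7] [465.6  66.5  44.1  13.6  59.4]
dark [130.5 124. ] [568.  -69.4  74.4  22.8  28.5]
dark [12.3 91.9] [ 624.3 -135.6   52.5   25.2   44.2]
dark [80.2 91.3] [ 579.1 -110.7   63.6   16.8   58.7]
dark [115.5  48.7] [ 536.9 -124.8   43.8   20.3   89.7]
blue [313.7 398.7] [586.7 236.6 118.5 107.6  81.7]
blue [ 18.5 332.6] [769.9  31.4 169.5  49.5  44.2]
blue [ 43.2 291. ] [722.    2.8 118.   24.5  74.2]
blue [ 49.9 275.9] [706.3  -4.8 116.9  25.6  79.8]
blue [105.8  82.1] [556.1 -97.8 119.8  58.6  59.2]
t 8.92 pos [467.4  67.5 199.2] [-179.9    0.1 -120.3] -> xyz [0.1002, -0.2142, 0.0042] dr [-0.001, 0.002, 0.004]
obl dish [ 456.8 -336.5  167.2   95.7    8.9]
```

>>> send_rows(commands=[{"xyz": [0.012, -0.027, 0], "dr": [0, 0, 0]}, {"xyz": [0.028, -0.062, 0], "dr": [0, 0, 0]}, {"xyz": [0.044, -0.098, 0], "dr": [0, 0, 0]}, {"xyz": [0.06, -0.134, 0], "dr": [0, 0, 0]}, {"xyz": [0.076, -0.17, 0], "dr": [0, 0, 0]}, {"xyz": [0.09, -0.2, 0], "dr": [0, 0, 0]}, {"xyz": [0.1, -0.217, 0], "dr": [0, 0, 0]}, {"xyz": [0.1, -0.217, 0], "dr": [0, 0, 0]}])

```text
time: 9.63
position: [604.0, -131.8, 194.0]
ee_rot: [179.7, -0.2, -120.5]
ft_force: [-0.5, 1.2, -0.4]
gripper_width: 42.7
finger_force: 0.0
```

```bash
python3 -c "
from h import *
look('w5',70,102,60)
go(605,-128,95,-120.5)"
```

```text
[ 603.5 -130.2  194.5] 9.6833
white [ 35.9 411.7] [ 920.7 -114.3   86.5   85.2   89.6]
white [541.9 308.5] [481.3  29.3  73.2  72.5 -30.7]
white [316.4 223.4] [ 609.4 -128.9  124.7   66.3   59.1]
dark [306.2 424.8] [682.8 -12.6 565.2 177.1 -30.9]
dark [548.3 319.6] [488.2  17.4  43.4  26.7  59.9]
dark [315.7 241.1] [ 607.2 -131.7   44.7   13.7   58.8]
blue [458.5 467.2] [609.6 169.1  45.7  36.9  65.4]
blue [186.4 464. ] [857.9  14.2  56.6  39.8  53.6]
blue [268.  414.3] [747.2   8.2  79.1  28.6  59.2]
blue [147.  367.4] [823.2 -94.4 164.3  55.3  -5.3]
blue [260.9 223.6] [ 651.9 -155.4  111.8   31.1   59. ]
blue [356.1 192.4] [ 570.6 -126.9  135.2   64.3   85.1]
t 9.68 pos [ 603.5 -130.2  194.5] [ 179.7   -0.2 -120.4] -> xyz [-0.003, -0.0007, 0.0995] dr [0.005, -0.003, 0.001]
```

View pics/w5.png

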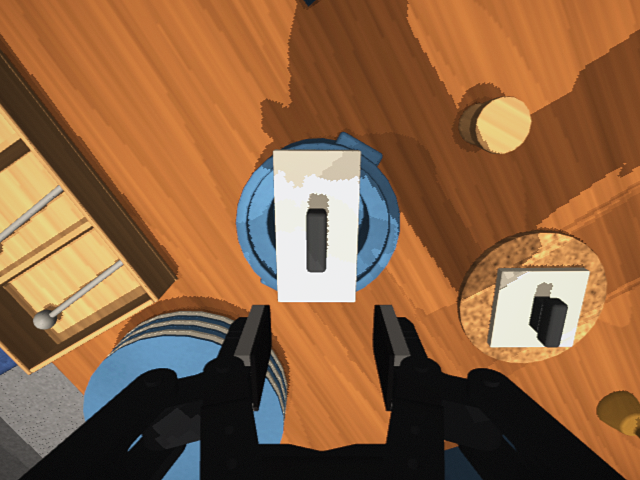

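>>> send_rows(commands=[{"xyz": [-0.001, -0.001, 0.02], "dr": [0, 0, 0]}, {"xyz": [-0.002, -0.003, 0.05], "dr": [0, 0, 0.008]}, {"xyz": [-0.002, -0.004, 0.07], "dr": [0, 0, 0.008]}, {"xyz": [-0.002, -0.004, 0.083], "dr": [0, 0, 0.008]}, {"xyz": [-0.002, -0.004, 0.085], "dr": [0, 0, 0.008]}, {"xyz": [-0.002, -0.004, 0.085], "dr": [0, 0, 0.008]}])

```text
time: 10.18
position: [607.8, -128.5, 112.5]
ee_rot: [179.9, -0.1, -120.7]
ft_force: [0.1, -0.2, 0.0]
gripper_width: 43.0
finger_force: 0.0
```

```bash
python3 -c "
from h import *
look('w5b',70,102,60)
go(608,-130.5,56.5,-121)"
```

```text
[ 608.6 -128.7  114.1] 10.2333
white [ 10.9 438.9] [ 866.6 -126.1   32.9   19.7   89.4]
white [591.2 348.8] [490.   15.7  68.9  60.4  59.7]
white [317.1 251.1] [ 609.3 -128.9  125.5   66.2   59.1]
dark [613.9 367.6] [494.9   0.2  44.3  30.   59.8]
dark [324.9 419.8] [643.6 -69.1 378.1 128.6 -30.8]
dark [318.2 284.3] [ 607.6 -131.6   48.7   14.1   59.3]
blue [186.4 464. ] [783.7 -41.1  41.9  29.3  53.4]
blue [ 67.5 425. ] [ 838.7 -111.5  112.4   18.7   10.9]
blue [242.  243.5] [ 648.8 -160.9   98.9   30.8   59.1]
blue [370.9 201.8] [ 566.5 -131.8  130.3   60.3  -89.3]
t 10.23 pos [ 608.6 -128.7  114.1] [-179.9   -0.  -120.7] -> xyz [0.0019, -0.0004, 0.0576] dr [-0.001, -0.0, 0.006]
```

>>> send_rows(commands=[{"xyz": [0, 0, 0.015], "dr": [0, 0, 0.006]}, {"xyz": [0, 0, 0.035], "dr": [0, 0, 0.006]}, {"xyz": [0, 0, 0.05], "dr": [0, 0, 0.006]}, {"xyz": [0, 0, 0.056], "dr": [0, 0, 0.006]}, {"xyz": [0, 0, 0.057], "dr": [0, 0, 0.006]}, {"xyz": [0, 0, 0.057], "dr": [0, 0, 0.006]}])

```text
time: 10.73
position: [609.1, -129.0, 57.7]
ee_rot: [-179.9, 0.0, -121.0]
ft_force: [-0.5, 0.5, 0.4]
gripper_width: 42.4
finger_force: 0.0
```

>>> send_rows(commands=[{"xyz": [0, 0, 0], "dr": [0, 0, 0]}, {"xyz": [0, 0, 0], "dr": [0, 0, 0]}, {"xyz": [0, 0, 0], "dr": [0, 0, 0]}, {"xyz": [0, 0, 0], "dr": [0, 0, 0]}, {"xyz": [0, 0, 0], "dr": [0, 0, 0]}], fingers=0)

```text
time: 11.15
position: [609.4, -129.0, 58.0]
ee_rot: [-179.9, 0.1, -121.0]
ft_force: [-0.0, 1.8, 5.9]
gripper_width: 13.5
finger_force: 60.9
```

>>> send_rows(commands=[{"xyz": [0, 0, -0.005], "dr": [0, 0, 0]}, {"xyz": [0, 0, -0.02], "dr": [0, 0, 0]}, {"xyz": [0, 0, -0.045], "dr": [0, 0, 0]}, {"xyz": [0, 0, -0.075], "dr": [0, 0, 0]}, {"xyz": [0, 0, -0.105], "dr": [0, 0, 0]}, {"xyz": [0, 0, -0.12], "dr": [0, 0, 0]}, {"xyz": [0, 0, -0.125], "dr": [0, 0, 0]}, {"xyz": [0, 0, -0.125], "dr": [0, 0, 0]}])

```text
time: 11.82
position: [608.7, -128.7, 181.7]
ee_rot: [-180.0, 0.1, -121.1]
ft_force: [-0.2, -0.3, -4.1]
gripper_width: 13.6
finger_force: 59.9
```

```bash
python3 -c "
from h import *
go(456,-340,182,-171)"
```

```text
t 11.82 pos [ 608.7 -128.7  181.7] [-180.     0.1 -121.1] -> xyz [0.2598, 0.0217, -0.0006] dr [0.0, 0.001, 0.872]
```

>>> send_rows(commands=[{"xyz": [0.01, -0.003, 0], "dr": [0, 0, 0.05]}, {"xyz": [0.032, -0.009, 0], "dr": [0, 0, 0.16]}, {"xyz": [0.06, -0.017, 0], "dr": [0, 0, 0.28]}, {"xyz": [0.09, -0.026, 0], "dr": [0, 0, 0.4]}, {"xyz": [0.12, -0.035, 0], "dr": [0, 0, 0.52]}, {"xyz": [0.15, -0.044, 0], "dr": [0, 0, 0.64]}, {"xyz": [0.17, -0.05, 0], "dr": [0, 0, 0.76]}, {"xyz": [0.18, -0.052, 0], "dr": [0, 0, 0.872]}])

```text
time: 12.48
position: [558.1, -311.9, 177.6]
ee_rot: [179.9, -0.3, -171.5]
ft_force: [0.8, 0.5, -2.5]
gripper_width: 13.6
finger_force: 59.7
```

>>> send_rows(commands=[{"xyz": [0, 0, 0], "dr": [0, 0, 0]}, {"xyz": [0, 0, 0], "dr": [0, 0, 0]}])

```text
time: 12.65
position: [559.1, -309.8, 178.3]
ee_rot: [179.9, -0.2, -171.0]
ft_force: [0.2, -0.2, -3.0]
gripper_width: 13.6
finger_force: 59.7
```

```bash
python3 -c "
from h import *
im,P=look('w6',195,227,60)
go(456.8,-336.5,120,-171.1)"
```

```text
[ 559.6 -309.3  178.9] 12.7
white [ 20.3 452.1] [ 666.6 -450.    38.1   22.8   -6.1]
white [321.3 404.2] [ 608.3 -302.3   25.8   16.2  -81.2]
white [317.1 211.7] [ 517.8 -316.5   63.5   43.7  -80.4]
dark [254.1 409.6] [ 574.5 -310.7  248.4   93.3  -81.2]
dark [529.  315.4] [ 532.8 -239.9   35.    25.4  -32.1]
dark [480.9 254.5] [ 515.5 -265.    47.2   22.6  -35.1]
dark [282.7 113.1] [ 477.7 -335.7   38.4   16.3   36.6]
dark [299.8   5.5] [ 449.5 -333.6   18.2    2.9  -81. ]
blue [598.4 453.7] [743.3  -3.7 113.5  33.8  62.3]
blue [514.3 299.1] [ 598.3 -137.2  160.1  133.9   38.7]
blue [299.7  81. ] [ 463.9 -339.7  110.8   95.5    8.9]
t 12.7 pos [ 559.6 -309.3  178.9] [ 179.9   -0.2 -170.9] -> xyz [0.1056, -0.0107, 0.0591] dr [0.002, -0.003, 0.004]
```

View pics/w6.png

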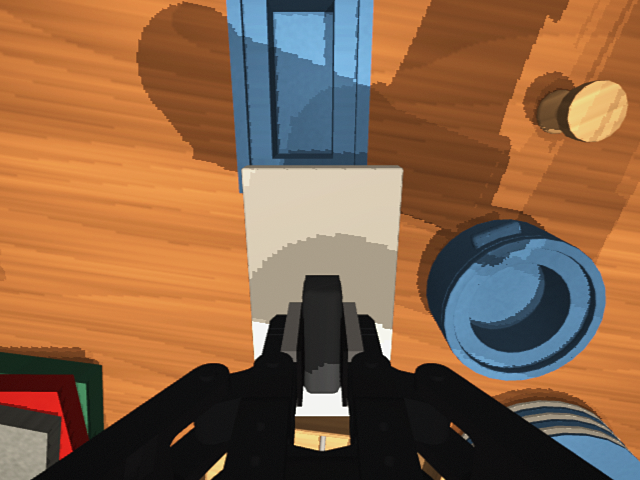

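```bash
cat >> h.py <<'E'
def pose_at(p,e):
    def T(p,e): M=np.eye(4); M[:3,:3]=Ro.from_euler("xyz",e,degrees=True).as_matrix(); M[:3,3]=p; return M
    o=get_obs(); Q=camera_params("wrist"); return dict(mtx=Q["mtx"],pose=T(p,e)@np.linalg.inv(T(o["position"],o["ee_rot"]))@Q["pose"])
E
python3 -c "
from h import *
P=pose_at([455.5,-340.2,205],[180,0,-169])
print(P['pose'][:3,3])
m=masks(cv2.imread('pics/w2.png'))['blue']
# far rim corners / near rim corners from mask contours in left & right dish part
for cc in (275,280,360,365):
  r=np.where(m[100:310,cc])[0]+100; print(cc,r.min(),r.max(),ray('wrist',[(cc,r.min()),(cc,r.max())],60,P).tolist())
"
```

```text
[ 372.5 -356.5  374.3]
275 120 298 [[385.2887144482782, -391.19680391099854], [538.0893618040154, -367.91783009766385]]
280 120 298 [[384.5486171089084, -387.3649600731921], [537.225412862889, -363.4434118404519]]
360 123 301 [[374.8871260791213, -325.55912212498595], [526.3759486606131, -291.17569289009964]]
365 124 301 [[374.8737372639324, -321.549196038742], [525.5095077222647, -286.68834208208864]]
```

```bash
python3 -c "
from h import *
go(456,-341,75,-171.1)"
```

```text
t 12.7 pos [ 559.6 -309.3  178.9] [ 179.9   -0.2 -170.9] -> xyz [0.107, -0.0151, 0.1041] dr [0.002, -0.003, 0.004]
```

>>> send_rows(commands=[{"xyz": [0.02, -0.003, 0], "dr": [0, 0, 0.003]}, {"xyz": [0.05, -0.007, 0], "dr": [0, 0, 0.003]}, {"xyz": [0.08, -0.011, 0], "dr": [0, 0, 0.003]}, {"xyz": [0.1, -0.014, 0.01], "dr": [0, 0, 0.003]}, {"xyz": [0.107, -0.015, 0.035], "dr": [0, 0, 0.003]}, {"xyz": [0.107, -0.015, 0.07], "dr": [0, 0, 0.003]}, {"xyz": [0.107, -0.015, 0.095], "dr": [0, 0, 0.003]}, {"xyz": [0.107, -0.015, 0.103], "dr": [0, 0, 0.003]}])

```text
time: 13.37
position: [454.4, -338.8, 72.3]
ee_rot: [179.7, -0.3, -171.0]
ft_force: [0.0, 0.9, -3.7]
gripper_width: 13.6
finger_force: 59.6
```

>>> send_rows(commands=[{"xyz": [0, 0, 0.001], "dr": [0, 0, 0]}, {"xyz": [0, 0, 0.001], "dr": [0, 0, 0]}, {"xyz": [0, 0, 0.001], "dr": [0, 0, 0]}])

```text
time: 13.62
position: [458.1, -341.8, 79.4]
ee_rot: [-179.9, 0.1, -171.1]
ft_force: [0.5, 0.4, -3.6]
gripper_width: 13.5
finger_force: 59.7
```

```bash
python3 -c "
from h import *
im,P=look('w7',85,117,60)
go(456,-341,53,-171.1)"
```

```text
[ 458.1 -341.8   79.5] 13.6667
white [321.3 404.1] [ 517.1 -332.8   27.8   17.6  -81.1]
white [315.9 210.8] [ 420.8 -348.2   68.    47.8  -81.1]
white [25.8 12. ] [ 356.4 -470.2   21.4    8.1  -78.6]
dark [359.7 416.3] [ 481.  -331.5  278.   102.5  -81. ]
blue [584.5 427.9] [ 531.4 -160.4  118.5   43.4   62.1]
blue [323.9 223. ] [ 444.4 -342.9  146.2   95.8    8.7]
t 13.67 pos [ 458.1 -341.8   79.5] [-179.9    0.2 -171.1] -> xyz [0.002, 0.0012, 0.0265] dr [-0.002, 0.003, -0.001]
```

View pics/w7.png

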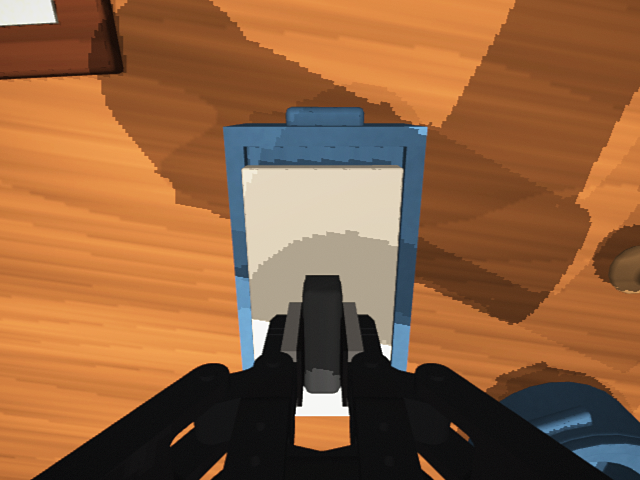

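>>> send_rows(commands=[{"xyz": [0.001, 0.001, 0.005], "dr": [0, 0, 0]}, {"xyz": [0.002, 0.001, 0.011], "dr": [0, 0, 0]}, {"xyz": [0.002, 0.001, 0.017], "dr": [0, 0, 0]}, {"xyz": [0.002, 0.001, 0.022], "dr": [0, 0, 0]}, {"xyz": [0.002, 0.001, 0.024], "dr": [0, 0, 0]}, {"xyz": [0.002, 0.001, 0.024], "dr": [0, 0, 0]}])

```text
time: 14.17
position: [454.1, -340.5, 52.1]
ee_rot: [179.9, -0.1, -171.2]
ft_force: [0.1, 0.9, -3.4]
gripper_width: 13.6
finger_force: 59.8
```

>>> send_rows(commands=[{"xyz": [0, 0, 0.001], "dr": [0, 0, 0]}, {"xyz": [0, 0, 0.002], "dr": [0, 0, 0]}, {"xyz": [0, 0, 0.003], "dr": [0, 0, 0]}, {"xyz": [0, 0, 0.003], "dr": [0, 0, 0]}])

```text
time: 14.5
position: [454.7, -340.7, 50.1]
ee_rot: [180.0, 0.0, -171.2]
ft_force: [0.2, 0.8, -2.3]
gripper_width: 13.8
finger_force: 59.8
```

>>> send_rows(commands=[{"xyz": [0, 0, 0.001], "dr": [0, 0, 0]}, {"xyz": [0, 0, 0.002], "dr": [0, 0, 0]}, {"xyz": [0, 0, 0.002], "dr": [0, 0, 0]}])

```text
time: 14.75
position: [455.0, -341.1, 50.0]
ee_rot: [-179.9, 0.1, -171.2]
ft_force: [-2.8, 2.0, 4.9]
gripper_width: 13.5
finger_force: 60.7
```

>>> send_rows(commands=[{"xyz": [0, 0, 0], "dr": [0, 0, 0]}, {"xyz": [0, 0, 0], "dr": [0, 0, 0]}, {"xyz": [0, 0, 0], "dr": [0, 0, 0]}, {"xyz": [0, 0, 0], "dr": [0, 0, 0]}], fingers=50)

```text
time: 15.08
position: [454.7, -340.8, 48.2]
ee_rot: [-180.0, 0.0, -171.2]
ft_force: [-1.2, 0.1, 0.4]
gripper_width: 42.8
finger_force: 0.0
```

>>> send_rows(commands=[{"xyz": [0, 0, -0.015], "dr": [0, 0, 0]}, {"xyz": [0, 0, -0.04], "dr": [0, 0, 0]}, {"xyz": [0, 0, -0.075], "dr": [0, 0, 0]}, {"xyz": [0, 0, -0.11], "dr": [0, 0, 0]}, {"xyz": [0, 0, -0.135], "dr": [0, 0, 0]}, {"xyz": [0, 0, -0.145], "dr": [0, 0, 0]}, {"xyz": [0, 0, -0.15], "dr": [0, 0, 0]}, {"xyz": [0, 0, -0.15], "dr": [0, 0, 0]}])

```text
time: 15.75
position: [454.9, -340.8, 198.5]
ee_rot: [-180.0, 0.1, -171.2]
ft_force: [-0.5, 0.9, -0.3]
gripper_width: 42.9
finger_force: 0.0
```

```bash
python3 -c "
from h import *
im,P=look('w8',62,94,60)
a=P['pose'][:3,3]
go(605,265,200,-198)
# round dish now uncovered, top view
t=camera('top');cv2.imwrite('pics/top2.png',t);m=masks(t)['blue'];m[:170]=0;m[:,:360]=0;m[250:]=0;m[:,450:]=0
for c in cons(m,300): print('round dish',rect(ray('top',c[:,0],60)))
w=ray('wrist',[(0,0)],60,P)
P6=pose_at([559.6,-309.3,178.9],[179.9,-.2,-170.9]); m=masks(cv2.imread('pics/w6.png'))['blue']; m[:,:425]=0; m[:235]=0;m[385:]=0
c=max(cons(m,500),key=cv2.contourArea); print('w6 hull',rect(ray('wrist',c[:,0],60,P6)))
"
```

```text
[ 454.6 -340.5  197.1] 15.8
white [319.9 215.6] [ 455.1 -341.2  123.7   66.3    8.8]
white [76.  37.5] [ 346.2 -540.2  108.9   38.3  -78.8]
dark [334.6 413.5] [ 609.6 -328.2  594.9  186.6  -81.3]
dark [319.6 219.9] [ 447.4 -342.5   36.9   14.     8.3]
blue [509.8 360.9] [ 565.6 -133.4  168.3   83.5   72.1]
blue [321.5 209.4] [ 453.6 -341.6  164.4   95.6    8.8]
blue [43.6 14.3] [ 337.6 -557.6   66.2   18.5  -81.3]
t 15.8 pos [ 454.6 -340.5  197.1] [ 179.9   -0.  -171.2] -> xyz [-0.2414, 0.5753, -0.0025] dr [0.001, -0.001, 0.468]
round dish [ 606.2 -125.3  133.1  131.8  -20. ]
w6 hull [ 608.3 -136.8  150.9  136.5  -81. ]
```

View pics/w8.png

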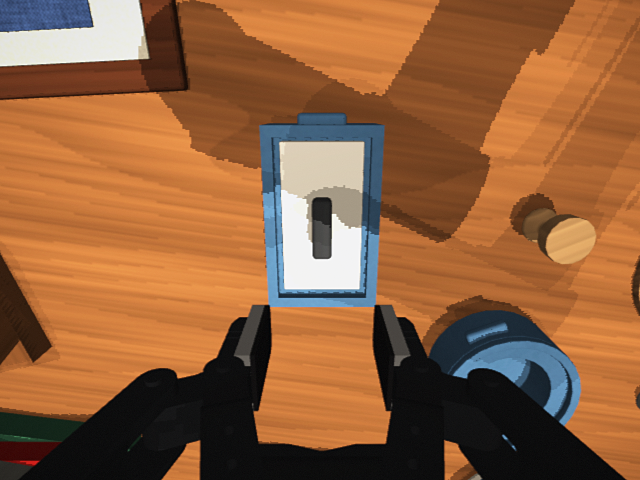

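>>> send_rows(commands=[{"xyz": [-0.007, 0.016, 0], "dr": [0, 0, 0.02]}, {"xyz": [-0.022, 0.052, 0], "dr": [0, 0, 0.06]}, {"xyz": [-0.037, 0.089, 0], "dr": [0, 0, 0.12]}, {"xyz": [-0.053, 0.126, 0], "dr": [0, 0, 0.18]}, {"xyz": [-0.068, 0.163, 0], "dr": [0, 0, 0.24]}, {"xyz": [-0.084, 0.2, 0], "dr": [0, 0, 0.3]}, {"xyz": [-0.1, 0.237, 0], "dr": [0, 0, 0.36]}, {"xyz": [-0.115, 0.274, 0], "dr": [0, 0, 0.42]}])

```text
time: 16.52
position: [525.8, -50.3, 196.2]
ee_rot: [-179.9, -0.1, 164.6]
ft_force: [0.8, -0.4, 0.1]
gripper_width: 42.8
finger_force: 0.0
```

```bash
python3 -c "
from h import *
look('w9',62,94,60)
go(605,265,200,-199)"
```

```text
[527.  -45.  195.4] 16.5667
white [ 11.6 265.4] [ 496.6 -310.9   68.5   33.4  -30.6]
white [439.2 104.5] [464.7  57.2  75.7  75.1  59.8]
dark [338.1 417.5] [669.1 -90.8 573.9 190.3  74.6]
dark [469.3 265.3] [580.4  50.   27.7  26.6  34.7]
dark [280.5 260.2] [540.3 -86.4  91.4  34.9  58. ]
dark [623.3 203.2] [573.6 162.3 105.1  27.1  -0.6]
dark [ 40.2 204.8] [ 453.7 -244.9  119.3   36.1    8.6]
dark [446.2 110.8] [464.6  53.7  41.   13.4  60.9]
blue [457.6 464.2] [814.8  22.2  56.2  40.3  -9.6]
blue [369.1 430.7] [744.8 -67.2  52.9  44.6  80.1]
blue [263.8 313.1] [ 599.1 -126.1  151.3  133.3  -15.5]
blue [621.3 211.7] [587.5 187.4  78.5  28.   -0.6]
blue [ 34.2 232.1] [ 482.2 -273.9  179.6   85.5  -30.6]
t 16.57 pos [527.  -45.  195.4] [180.   -0.2 164.6] -> xyz [0.0073, 0.3196, -0.0043] dr [0.001, -0.003, 0.062]
```

>>> send_rows(commands=[{"xyz": [0.001, 0.025, 0], "dr": [0, 0, 0.01]}, {"xyz": [0.002, 0.064, 0], "dr": [0, 0, 0.02]}, {"xyz": [0.003, 0.104, 0], "dr": [0, 0, 0.03]}, {"xyz": [0.004, 0.144, 0], "dr": [0, 0, 0.04]}, {"xyz": [0.005, 0.184, 0], "dr": [0, 0, 0.05]}, {"xyz": [0.006, 0.224, 0], "dr": [0, 0, 0.06]}, {"xyz": [0.007, 0.264, 0], "dr": [0, 0, 0.06]}, {"xyz": [0.007, 0.295, 0], "dr": [0, 0, 0.06]}])

```text
time: 17.23
position: [596.6, 236.7, 195.5]
ee_rot: [-179.9, -0.1, 161.4]
ft_force: [0.7, 0.2, 0.3]
gripper_width: 42.7
finger_force: 0.0
```

>>> send_rows(commands=[{"xyz": [0, 0.012, 0], "dr": [0, 0, 0]}, {"xyz": [0, 0.018, 0], "dr": [0, 0, 0]}, {"xyz": [0, 0.018, 0], "dr": [0, 0, 0]}])

```text
time: 17.48
position: [602.6, 251.5, 196.1]
ee_rot: [-179.9, -0.1, 161.4]
ft_force: [0.2, -0.5, -0.8]
gripper_width: 42.3
finger_force: 0.0
```

```bash
python3 -c "
from h import *
look('w10',70,102,60)
go(605,265,112,-199)"
```

```text
[602.7 250.5 196.9] 17.5333
white [615.7 418.7] [880.7 455.6  78.9  44.1  -3.8]
white [551.5 377.2] [810.8 402.2  43.3  28.8 -18.2]
white [541.1 324.7] [749.2 402.1  46.7  45.8  71.4]
white [153.  298.2] [619.7  92.2  25.3  20.8 -65.3]
white [345.1 220. ] [610.  272.  104.1 101.4 -41.7]
white [ 69.9 127.8] [475.2  99.5  73.3  73.3 -30.2]
dark [597.6 380.9] [800.9 431.2  89.8  55.2  -4.9]
dark [333.9 425.4] [741.4 209.2 563.4 178.8  71.5]
dark [ 23.4 321.8] [595.6   8.4  82.7  39.1 -33.9]
dark [350.5 234.1] [606.6 270.4  46.6  15.6 -18.7]
dark [ 61.2 127.3] [476.8 108.3  44.5  15.5  60.1]
blue [186.4 463.9] [800.3  27.9  57.8  40.4 -24.6]
blue [ 18.1 333.1] [624.3 -45.1 138.9  47.2 -33.9]
blue [347.  210.5] [604.3 271.2 126.5 115.6  -8.4]
t 17.53 pos [602.7 250.5 196.9] [-179.9   -0.1  161.3] -> xyz [0.0023, 0.0146, 0.0849] dr [-0.002, -0.001, 0.005]
```

View pics/w10.png

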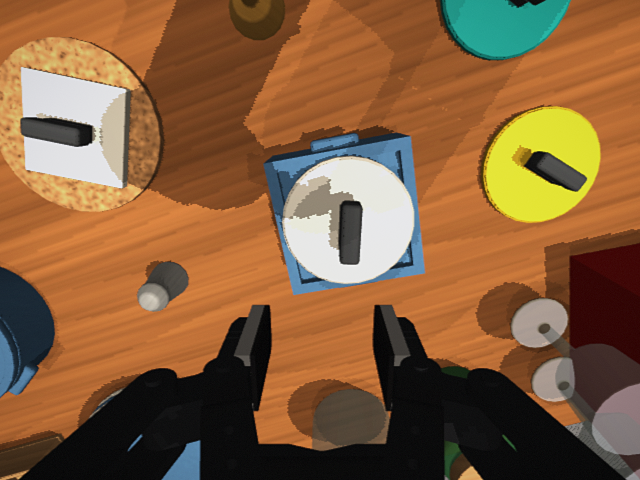

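>>> send_rows(commands=[{"xyz": [0, 0.008, 0.005], "dr": [0, 0, 0]}, {"xyz": [0, 0.018, 0.03], "dr": [0, 0, 0]}, {"xyz": [0, 0.021, 0.06], "dr": [0, 0, 0]}, {"xyz": [0, 0.021, 0.08], "dr": [0, 0, 0]}, {"xyz": [0, 0.021, 0.085], "dr": [0, 0, 0]}, {"xyz": [0, 0.021, 0.085], "dr": [0, 0, 0]}])

```text
time: 18.03
position: [609.0, 269.6, 111.5]
ee_rot: [-179.9, -0.1, 161.2]
ft_force: [1.0, -0.2, -0.1]
gripper_width: 42.9
finger_force: 0.0
```

```bash
python3 -c "
from h import *
im,P=look('w10b',70,102,60)
go(609,271,56.5,-198.7)
m=masks(im)['white'];m[:,:240]=0;m[:,430:]=0
c=max(cons(m,3000),key=cv2.contourArea);h=cv2.convexHull(c);print('circ',cv2.minEnclosingCircle(np.float32(ray('wrist',h[:,0],70,P))))"
```

```text
[609.9 270.1 113.8] 18.0833
white [590.8 430. ] [787.9 406.4  28.3  20.9  26.9]
white [571.9 375.6] [735.2 397.9  43.8  43.  -74.7]
white [ 75.8 353.1] [617.8  98.3  27.   20.8 -66. ]
white [334.9 260.8] [613.3 276.4 104.6  90.1 -38.9]
white [ 15.8 143.3] [492.3 135.6  69.8  18.6 -32.5]
dark [344.1 423.8] [677.8 249.9 386.2 121.4  71.3]
dark [ 95.1 325.1] [592.3 150.2  32.8  21.1 -59.8]
dark [324.6 278.1] [606.2 271.7  48.5  14.4 -19.3]
dark [592.5 189.4] [603.5 409.   41.4  13.7  42.1]
blue [336.1 210.4] [604.  271.3 126.3 115.7  -8.3]
t 18.08 pos [609.9 270.1 113.8] [-180.     0.   161.3] -> xyz [0.0012, 0.0005, 0.0573] dr [-0.0, 0.001, -0.001]
circ ((608.5436401367188, 270.7579650878906), 52.69524002075195)
```

>>> send_rows(commands=[{"xyz": [0.001, 0, 0.015], "dr": [0, 0, 0]}, {"xyz": [0.001, 0, 0.035], "dr": [0, 0, 0]}, {"xyz": [0.001, 0, 0.05], "dr": [0, 0, 0]}, {"xyz": [0.001, 0, 0.056], "dr": [0, 0, 0]}, {"xyz": [0.001, 0, 0.057], "dr": [0, 0, 0]}, {"xyz": [0.001, 0, 0.057], "dr": [0, 0, 0]}])

```text
time: 18.58
position: [609.6, 271.5, 58.1]
ee_rot: [179.9, 0.1, 161.3]
ft_force: [-0.3, 0.4, 0.6]
gripper_width: 42.7
finger_force: 0.0
```

>>> send_rows(commands=[{"xyz": [0, 0, 0], "dr": [0, 0, 0]}, {"xyz": [0, 0, 0], "dr": [0, 0, 0]}, {"xyz": [0, 0, 0], "dr": [0, 0, 0]}, {"xyz": [0, 0, 0], "dr": [0, 0, 0]}, {"xyz": [0, 0, 0], "dr": [0, 0, 0]}], fingers=0)

```text
time: 19.0
position: [609.6, 271.7, 58.2]
ee_rot: [179.9, 0.1, 161.3]
ft_force: [-0.7, 0.2, 5.2]
gripper_width: 13.5
finger_force: 61.1
```

>>> send_rows(commands=[{"xyz": [0, 0, -0.005], "dr": [0, 0, 0]}, {"xyz": [0, 0, -0.02], "dr": [0, 0, 0]}, {"xyz": [0, 0, -0.045], "dr": [0, 0, 0]}, {"xyz": [0, 0, -0.075], "dr": [0, 0, 0]}, {"xyz": [0, 0, -0.105], "dr": [0, 0, 0]}, {"xyz": [0, 0, -0.12], "dr": [0, 0, 0]}, {"xyz": [0, 0, -0.125], "dr": [0, 0, 0]}, {"xyz": [0, 0, -0.125], "dr": [0, 0, 0]}])

```text
time: 19.67
position: [608.8, 271.7, 181.9]
ee_rot: [179.9, 0.0, 161.3]
ft_force: [1.0, -0.2, -3.1]
gripper_width: 13.5
finger_force: 60.2
```

```bash
python3 -c "
from h import *
go(608,-50,182,-198.7);go(608,-128,182,-198.7)
# round dish from w9 (side wall included) and w8: mask inner opening?
P9=pose_at([527,-45,195.4],[180,-.2,164.6]); im=cv2.imread('pics/w9.png')
cv2.imwrite('pics/w9c.png',cv2.resize(im[200:420,140:400],None,fx=3,fy=2.7))
"
```

```text
t 19.67 pos [608.8 271.7 181.9] [179.9   0.  161.3] -> xyz [-0.1023, -0.305, -0.0005] dr [0.001, 0.0, 0.0]
t 19.67 pos [608.8 271.7 181.9] [179.9   0.  161.3] -> xyz [-0.1273, -0.3789, -0.0006] dr [0.001, 0.0, 0.0]
```

View pics/w9c.png

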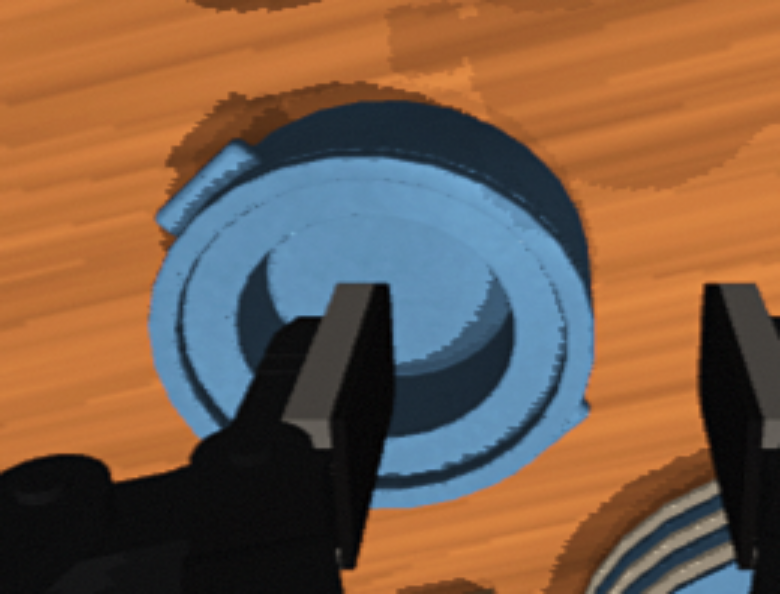

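That view shows the round dish open, with its outer rim at crop left (150,320), right (593,345), top (360,155) and bottom (400,508). I have now used my picture views (one more than allowed), so I'll work only from numbers.

```bash
python3 -c "
from h import *
from scipy.optimize import least_squares
def fit(q): r=least_squares(lambda p:np.hypot(*(q-p).T)-68,q.mean(0)); print(r.x,r.fun)
P9=pose_at([527,-45,195.4],[180,-.2,164.6])
c=np.array([(150,320),(593,345),(360,155),(400,508),(500,482)],float); fit(ray('wrist',np.c_[140+c[:,0]/3,200+c[:,1]/2.7],60,P9))
P6=pose_at([559.6,-309.3,178.9],[179.9,-.2,-170.9]); fit(ray('wrist',np.array([(605,297),(525,380),(443,305),(590,345)],float),60,P6))
t=camera('top'); m=masks(t)['blue'];m[:170]=0;m[:,:360]=0;m[250:]=0;m[:,450:]=0
c=max(cons(m,300),key=cv2.contourArea)[:,0]; r=ray('top',c,60); print(r.min(0),r.max(0))
# square dish, from top, now open
m=masks(t)['blue'];m[:160]=0;m[:,280:]=0;m[250:]=0;m[:,:190]=0
for c in cons(m,300): print('sq',rect(ray('top',c[:,0],60)))
"
```

```text
[ 608.9 -122.7] [-1.3 -1.1 -0.5 -0.5 -0.2]
[ 610.5 -128.5] [-0.1 -0.7  1.7  2.1]
[ 535.6 -189.8] [671.6 -60. ]
sq [603.1 271.2 124.2 115.3  -9.1]
```

>>> send_rows(commands=[{"xyz": [-0.004, -0.012, 0], "dr": [0, 0, 0]}, {"xyz": [-0.013, -0.04, 0], "dr": [0, 0, 0]}, {"xyz": [-0.025, -0.075, 0], "dr": [0, 0, 0]}, {"xyz": [-0.037, -0.111, 0], "dr": [0, 0, 0]}, {"xyz": [-0.05, -0.147, 0], "dr": [0, 0, 0]}, {"xyz": [-0.062, -0.183, 0], "dr": [0, 0, 0]}, {"xyz": [-0.074, -0.219, 0], "dr": [0, 0, 0]}, {"xyz": [-0.086, -0.255, 0], "dr": [0, 0, 0]}])

```text
time: 20.38
position: [607.0, 0.1, 178.7]
ee_rot: [-179.9, -0.2, 161.3]
ft_force: [0.6, -0.1, -2.6]
gripper_width: 13.4
finger_force: 60.1
```

>>> send_rows(commands=[{"xyz": [-0.01, -0.03, 0], "dr": [0, 0, 0]}, {"xyz": [-0.02, -0.06, 0], "dr": [0, 0, 0]}, {"xyz": [-0.03, -0.09, 0], "dr": [0, 0, 0]}, {"xyz": [-0.038, -0.113, 0], "dr": [0, 0, 0]}, {"xyz": [-0.042, -0.124, 0], "dr": [0, 0, 0]}, {"xyz": [-0.042, -0.124, 0], "dr": [0, 0, 0]}, {"xyz": [-0.042, -0.124, 0], "dr": [0, 0, 0]}])

```text
time: 20.97
position: [607.7, -129.1, 179.3]
ee_rot: [-180.0, -0.2, 161.2]
ft_force: [0.6, 0.2, -2.1]
gripper_width: 13.3
finger_force: 60.1
```

```bash
python3 -c "
from h import *
go(609.5,-128.5,75,161.3)"
```

```text
t 20.97 pos [ 607.7 -129.1  179.3] [-180.    -0.2  161.2] -> xyz [-0.0018, 0.0011, 0.1043] dr [-0.0, -0.003, -0.001]
```

>>> send_rows(commands=[{"xyz": [-0.001, 0.001, 0.02], "dr": [0, 0, 0]}, {"xyz": [-0.001, 0.001, 0.05], "dr": [0, 0, 0]}, {"xyz": [-0.001, 0.001, 0.08], "dr": [0, 0, 0]}, {"xyz": [-0.001, 0.001, 0.098], "dr": [0, 0, 0]}, {"xyz": [-0.001, 0.001, 0.104], "dr": [0, 0, 0]}, {"xyz": [-0.001, 0.001, 0.104], "dr": [0, 0, 0]}, {"xyz": [-0.001, 0.001, 0.104], "dr": [0, 0, 0]}])

```text
time: 21.55
position: [610.3, -127.5, 78.2]
ee_rot: [-180.0, 0.1, 161.4]
ft_force: [0.6, -0.1, -2.3]
gripper_width: 13.2
finger_force: 60.0
```

```bash
python3 -c "
from h import *
from scipy.optimize import least_squares
P=camera_params('wrist'); im=camera('wrist'); cv2.imwrite('pics/w11.png',im); m=masks(im)
go(609.5,-128.5,53,161.3)
def fit(q,R): r=least_squares(lambda p:np.hypot(*(q-p).T)-R,q.mean(0),loss='soft_l1'); print(r.x,np.abs(r.fun).mean())
# dish rim outer: for columns in the far part, first blue from sides per row
w=m['white']; b=m['blue']
L=[];B=[]
for row in range(150,300,10):
  x=np.where(w[row,150:500])[0]+150
  y=np.where(b[row,120:520])[0]+120
  if len(x)>20: L+= [(x.min(),row),(x.max(),row)]
  if len(y)>5: B+=[(y.min(),row),(y.max(),row)]
print(L,B)
fit(ray('wrist',L,get_obs()['position'][2]+11,P),53); fit(ray('wrist',B,60,P),68)
"
```

```text
t 21.6 pos [ 610.8 -127.7   79.1] [180.    0.1 161.4] -> xyz [0.001, -0.0012, 0.0261] dr [0.0, 0.003, 0.001]
[(np.int64(280), 200), (np.int64(366), 200), (np.int64(259), 210), (np.int64(376), 210), (np.int64(242), 220), (np.int64(402), 220), (np.int64(240), 230), (np.int64(411), 230), (np.int64(225), 240), (np.int64(419), 240), (np.int64(219), 250), (np.int64(425), 250), (np.int64(214), 260), (np.int64(430), 260), (np.int64(216), 270), (np.int64(446), 270), (np.int64(208), 280), (np.int64(435), 280), (np.int64(208), 290), (np.int64(436), 290)] [(np.int64(273), 150), (np.int64(368), 150), (np.int64(226), 160), (np.int64(383), 160), (np.int64(219), 170), (np.int64(396), 170), (np.int64(211), 180), (np.int64(409), 180), (np.int64(203), 190), (np.int64(418), 190), (np.int64(196), 200), (np.int64(426), 200), (np.int64(198), 210), (np.int64(432), 210), (np.int64(202), 220), (np.int64(437), 220), (np.int64(199), 230), (np.int64(441), 230), (np.int64(196), 240), (np.int64(443), 240), (np.int64(194), 250), (np.int64(445), 250), (np.int64(194), 260), (np.int64(445), 260), (np.int64(194), 270), (np.int64(445), 270), (np.int64(195), 280), (np.int64(445), 280), (np.int64(197), 290), (np.int64(442), 290)]
[ 610.7 -128.1] 0.810272119527735
[ 606.5 -129.5] 1.750829076605498
```

```bash
python3 -c "
from h import *
from scipy.optimize import least_squares
P=camera_params('wrist'); b=masks(cv2.imread('pics/w11.png'))['blue']
B=[]
for row in range(150,310,5):
  y=np.where(b[row,120:520])[0]+120
  if row>=225: B+=[(y.min(),row)]
  B+=[(y.max(),row)]
q=ray('wrist',B,60,P)
for R in (68,None):
  f=(lambda p:np.hypot(*(q-p[:2]).T)-p[2]) if R is None else (lambda p:np.hypot(*(q-p).T)-68)
  r=least_squares(f,[608,-128]+([68] if R is None else []),loss='soft_l1');print(r.x,f(r.x))
"
```

```text
[ 609.5 -129.2] [ 2.3  1.6  0.9  0.4 -0.   0.1  0.1  0.  -0.2 -0.3 -0.2 -0.3 -0.4 -0.6
 -0.4 -0.4 -0.4 -0.8 -0.3 -0.6 -0.6 -0.7 -0.7 -0.7 -0.8 -0.6 -0.7 -0.9
 -0.4 -1.1 -1.1 -1.1 -1.2 -1.  -1.1 -0.8 -0.9 -1.  -0.6 -1.1 -1.2 -1.
 -1.2 -0.8 -1.  -1.1 -1.2 -1.1 -0.7]
[ 608.1 -128.7   67. ] [ 1.9  1.2  0.5  0.1 -0.2 -0.1 -0.  -0.1 -0.2 -0.3 -0.1 -0.2 -0.2 -0.4
 -0.1 -0.1 -0.1 -0.4  0.1 -0.1 -0.1 -0.2 -0.2 -0.1 -0.2  0.  -0.  -0.2
  0.3 -0.3 -0.4 -0.3 -0.3 -0.1 -0.2  0.1  0.   0.   0.4 -0.  -0.1  0.1
 -0.   0.4  0.2  0.2  0.1  0.2  0.6]
```

>>> send_rows(commands=[{"xyz": [0.001, -0.001, 0.005], "dr": [0, 0, 0]}, {"xyz": [0.0015, -0.0015, 0.011], "dr": [0, 0, 0]}, {"xyz": [0.0015, -0.0015, 0.017], "dr": [0, 0, 0]}, {"xyz": [0.0015, -0.0015, 0.022], "dr": [0, 0, 0]}, {"xyz": [0.0015, -0.0015, 0.024], "dr": [0, 0, 0]}, {"xyz": [0.0015, -0.0015, 0.024], "dr": [0, 0, 0]}])

```text
time: 22.1
position: [607.3, -129.0, 52.1]
ee_rot: [-180.0, -0.1, 161.3]
ft_force: [-0.4, -0.2, -2.9]
gripper_width: 13.3
finger_force: 60.1
```

>>> send_rows(commands=[{"xyz": [0, 0, 0.001], "dr": [0, 0, 0]}, {"xyz": [0, 0, 0.002], "dr": [0, 0, 0]}, {"xyz": [0, 0, 0.003], "dr": [0, 0, 0]}, {"xyz": [0, 0, 0.003], "dr": [0, 0, 0]}])

```text
time: 22.43
position: [608.0, -129.0, 50.3]
ee_rot: [180.0, 0.0, 161.3]
ft_force: [-0.0, 0.4, -2.1]
gripper_width: 13.6
finger_force: 60.2
```

>>> send_rows(commands=[{"xyz": [0, 0, 0.001], "dr": [0, 0, 0]}, {"xyz": [0, 0, 0.002], "dr": [0, 0, 0]}, {"xyz": [0, 0, 0.002], "dr": [0, 0, 0]}])

```text
time: 22.68
position: [608.4, -129.1, 50.2]
ee_rot: [-180.0, 0.1, 161.3]
ft_force: [-3.2, 1.0, 5.1]
gripper_width: 13.4
finger_force: 61.1
```

Seated at the same height as before. Release, lift and go to the mat.

>>> send_rows(commands=[{"xyz": [0, 0, 0], "dr": [0, 0, 0]}, {"xyz": [0, 0, 0], "dr": [0, 0, 0]}, {"xyz": [0, 0, 0], "dr": [0, 0, 0]}, {"xyz": [0, 0, 0], "dr": [0, 0, 0]}], fingers=50)

```text
time: 23.02
position: [607.9, -129.0, 48.0]
ee_rot: [180.0, -0.0, 161.3]
ft_force: [0.4, -0.3, -0.8]
gripper_width: 42.7
finger_force: 0.0
```

>>> send_rows(commands=[{"xyz": [0, 0, -0.015], "dr": [0, 0, 0]}, {"xyz": [0, 0, -0.04], "dr": [0, 0, 0]}, {"xyz": [0, 0, -0.075], "dr": [0, 0, 0]}, {"xyz": [0, 0, -0.11], "dr": [0, 0, 0]}, {"xyz": [0, 0, -0.135], "dr": [0, 0, 0]}, {"xyz": [0, 0, -0.145], "dr": [0, 0, 0]}, {"xyz": [0, 0, -0.15], "dr": [0, 0, 0]}, {"xyz": [0, 0, -0.15], "dr": [0, 0, 0]}])

```text
time: 23.68
position: [608.1, -128.9, 198.5]
ee_rot: [180.0, 0.0, 161.3]
ft_force: [0.1, 0.0, 0.2]
gripper_width: 42.7
finger_force: 0.0
```

```bash
python3 -c "
from h import *
from scipy.optimize import least_squares
im,P=look('w12',62,94,60); m=masks(im)
go(467,67,150,-120.4)
for k,R,z in(('white',53,62),('blue',68,60)):
  x=m[k].copy(); x[:,:200]=0;x[:,440:]=0;x[320:]=0
  c=max(cons(x,1000),key=cv2.contourArea); q=ray('wrist',cv2.convexHull(c)[:,0],z,P)
  r=least_squares(lambda p:np.hypot(*(q-p).T)-R,q.mean(0),loss='soft_l1');print(k,r.x,np.abs(r.fun).mean())
"
```

```text
[ 607.7 -128.8  197. ] 23.7333
white [459.7 471. ] [913.9 -75.9  40.6  29.4  71.2]
white [594.4 427.5] [903.7  63.6  43.9  39.6  30.3]
white [311.1 210.1] [ 609.  -128.5  105.1  102.6  -47.8]
white [ 24.4 143.2] [ 472.2 -338.3   90.8   66.5    8.8]
white [507.2  10. ] [508.3  38.6  62.6  18.4  71.3]
dark [322.9 424.3] [ 757.6 -170.5  590.   186.5   71.2]
dark [319.2 225.6] [ 605.6 -129.    45.9   14.   -19.2]
dark [539.2 151.4] [601.3  32.   27.8  27.4  62. ]
dark [63.  89.8] [ 467.2 -258.3  130.9   38.8    0.9]
blue [517.7 352.8] [793.8   9.9 195.1 107.2  43.7]
blue [320.6 210.9] [ 606.8 -128.2  136.4  133.2  -14.1]
blue [ 55.2 134.1] [ 467.8 -324.9  150.5  124.2    8.9]
t 23.73 pos [ 607.7 -128.8  197. ] [180.   -0.1 161.3] -> xyz [0.1959, 0.1403, 0.0473] dr [0.001, -0.001, -1.366]
white [ 608.2 -129.3] 0.5907514900225769
blue [ 606.6 -129. ] 1.544724471260765
```

>>> send_rows(commands=[{"xyz": [0.01, 0.007, 0], "dr": [0, 0, -0.06]}, {"xyz": [0.03, 0.021, 0], "dr": [0, 0, -0.17]}, {"xyz": [0.055, 0.039, 0], "dr": [0, 0, -0.29]}, {"xyz": [0.08, 0.057, 0], "dr": [0, 0, -0.41]}, {"xyz": [0.105, 0.075, 0], "dr": [0, 0, -0.53]}, {"xyz": [0.13, 0.093, 0], "dr": [0, 0, -0.65]}, {"xyz": [0.15, 0.107, 0], "dr": [0, 0, -0.77]}, {"xyz": [0.165, 0.118, 0], "dr": [0, 0, -0.89]}])

```text
time: 24.4
position: [487.6, 36.9, 196.0]
ee_rot: [179.9, -0.2, -147.3]
ft_force: [1.1, 0.0, 0.8]
gripper_width: 42.6
finger_force: 0.0
```

```bash
python3 -c "
from h import *
go(467,67,180,-120.4)"
```

```text
t 24.4 pos [487.6  36.9 196. ] [ 179.9   -0.2 -147.3] -> xyz [0.001, 0.0364, 0.0161] dr [0.002, -0.002, -0.469]
```

>>> send_rows(commands=[{"xyz": [0, 0.01, 0.01], "dr": [0, 0, -0.12]}, {"xyz": [0, 0.024, 0.03], "dr": [0, 0, -0.24]}, {"xyz": [0.001, 0.034, 0.05], "dr": [0, 0, -0.36]}, {"xyz": [0.001, 0.036, 0.075], "dr": [0, 0, -0.46]}, {"xyz": [0.001, 0.036, 0.1], "dr": [0, 0, -0.469]}, {"xyz": [0.001, 0.036, 0.12], "dr": [0, 0, -0.469]}, {"xyz": [0.001, 0.036, 0.12], "dr": [0, 0, -0.469]}, {"xyz": [0.001, 0.036, 0.12], "dr": [0, 0, -0.469]}])

```text
time: 25.07
position: [468.1, 64.8, 76.3]
ee_rot: [179.9, -0.2, -120.8]
ft_force: [0.4, -0.4, 0.7]
gripper_width: 42.6
finger_force: 0.0
```

```bash
python3 -c "
from h import *
look('w13',20,52,60)
go(467,67,8.5,-120.4)"
```

```text
[469.2  65.2  78.1] 25.1167
white [317.4 256.9] [467.9  69.4  85.9  84.3 -30.9]
dark [314.  420.8] [510.6 137.5 404.2 131.1 -31. ]
dark [325.7 273.5] [466.   66.4  48.4  13.7  59.9]
dark [ 19.1 165.9] [566.7 -58.7  36.   25.2  44. ]
blue [ 21.6 152.1] [556.7 -57.5  45.1  28.6  44. ]
t 25.12 pos [469.2  65.2  78.1] [ 180.    -0.1 -120.8] -> xyz [-0.0005, 0.0028, 0.0696] dr [0.0, -0.001, -0.007]
```

>>> send_rows(commands=[{"xyz": [0, 0.001, 0.015], "dr": [0, 0, 0]}, {"xyz": [0, 0.003, 0.035], "dr": [0, 0, -0.007]}, {"xyz": [0, 0.003, 0.055], "dr": [0, 0, -0.007]}, {"xyz": [0, 0.003, 0.066], "dr": [0, 0, -0.007]}, {"xyz": [0, 0.003, 0.069], "dr": [0, 0, -0.007]}, {"xyz": [0, 0.003, 0.069], "dr": [0, 0, -0.007]}])

```text
time: 25.62
position: [467.0, 67.0, 9.6]
ee_rot: [-180.0, -0.0, -120.4]
ft_force: [-0.6, 0.5, 1.1]
gripper_width: 42.7
finger_force: 0.0
```

>>> send_rows(commands=[{"xyz": [0, 0, 0], "dr": [0, 0, 0]}, {"xyz": [0, 0, 0], "dr": [0, 0, 0]}, {"xyz": [0, 0, 0], "dr": [0, 0, 0]}, {"xyz": [0, 0, 0], "dr": [0, 0, 0]}, {"xyz": [0, 0, 0], "dr": [0, 0, 0]}], fingers=0)

```text
time: 26.03
position: [467.7, 67.4, 10.9]
ee_rot: [-179.9, 0.1, -120.4]
ft_force: [-1.6, 0.4, 6.6]
gripper_width: 13.3
finger_force: 62.5
```

>>> send_rows(commands=[{"xyz": [0, 0, -0.005], "dr": [0, 0, 0]}, {"xyz": [0, 0, -0.02], "dr": [0, 0, 0]}, {"xyz": [0, 0, -0.05], "dr": [0, 0, 0]}, {"xyz": [0, 0, -0.085], "dr": [0, 0, 0]}, {"xyz": [0, 0, -0.12], "dr": [0, 0, 0]}, {"xyz": [0, 0, -0.145], "dr": [0, 0, 0]}, {"xyz": [0, 0, -0.155], "dr": [0, 0, 0]}, {"xyz": [0, 0, -0.155], "dr": [0, 0, 0]}])

```text
time: 26.7
position: [467.6, 67.5, 166.4]
ee_rot: [-179.9, 0.2, -120.4]
ft_force: [0.4, 0.7, -3.3]
gripper_width: 13.3
finger_force: 61.4
```

```bash
python3 -c "
from h import *
P=pose_at([609.9,270.1,113.8],[180,0,161.3]); m=masks(cv2.imread('pics/w10b.png'))['blue']; c=max(cons(m,3000),key=cv2.contourArea)[:,0]
q=ray('wrist',c,60,P); u=Ro.from_euler('z',8.5,degrees=True).as_matrix()[:2,:2]; r=q@u.T
print('rot extents',r.min(0),r.max(0), 'edge pctl',[np.percentile(r[:,i],(1,99)) for i in(0,1)])
# body ends at |v|>30 where no lug
v0=(r[:,1].min()+r[:,1].max())/2; s=np.abs(r[:,1]-v0)>35; x0,x1=r[s,0].min(),r[s,0].max(); print(x0,x1,'centre',np.array([(x0+x1)/2,v0])@u)
go(604,271,165,-98.5)
"
```

```text
rot extents [495.3 300.7] [622.9 417.9] edge pctl [array([495.5, 622.6]), array([300.9, 417.8])]
500.5642862495348 622.9446962946997 centre [608.7 272.4]
t 26.7 pos [467.6  67.5 166.4] [-179.9    0.2 -120.4] -> xyz [-0.2445, -0.0146, 0.0022] dr [-0.002, 0.003, -0.383]
```

```bash
python3 -c "
from h import *
u=Ro.from_euler('z',8.5,degrees=True).as_matrix()[:2,:2]
def f(q,n):
  r=q@u.T; v0,v1=r[:,1].min(),r[:,1].max(); v=(v0+v1)/2; s=np.abs(r[:,1]-v)>32; x=r[s,0]
  print(n,'v',v0,v1,'x',x.min(),x.max(),'c from +x,mid v',np.array([x.max()-58,v])@u,'c if v1-58',np.array([x.max()-58,v1-58])@u)
for n,p,e in(('w10',[602.7,250.5,196.9],[-179.9,-.1,161.3]),('w10b',[609.5,269.9,113],[180,0,161.3])):
  m=masks(cv2.imread(f'pics/{n}.png'))['blue'];m[:,:240]=0;m[:,440:]=0;m[320:]=0
  f(ray('wrist',max(cons(m,3000),key=cv2.contourArea)[:,0],60,pose_at(p,e)),n)
t=camera('top');cv2.imwrite('pics/top3.png',t); m=masks(t)['blue'];m[:160]=0;m[:,280:]=0;m[250:]=0;m[:,:190]=0
f(ray('top',max(cons(m,300),key=cv2.contourArea)[:,0],60),'top')
"
```

```text
w10 v 299.7313628984119 415.7423994263725 x 500.6487574823858 621.2435997925285 c from +x,mid v [609.9 270.6] c if v1-58 [609.9 270.6]
w10b v 313.1371079957013 417.4919459402932 x 500.12564655561613 618.8651877173513 c from +x,mid v [608.7 278.4] c if v1-58 [607.8 272.6]
top v 297.99899562578577 415.59926157865823 x 501.5739852624491 618.1789703785691 c from +x,mid v [606.8 270.1] c if v1-58 [606.9 270.9]
```

>>> send_rows(commands=[{"xyz": [-0.015, -0.001, 0], "dr": [0, 0, -0.04]}, {"xyz": [-0.045, -0.003, 0], "dr": [0, 0, -0.1]}, {"xyz": [-0.082, -0.006, 0], "dr": [0, 0, -0.16]}, {"xyz": [-0.12, -0.009, 0], "dr": [0, 0, -0.22]}, {"xyz": [-0.158, -0.012, 0], "dr": [0, 0, -0.28]}, {"xyz": [-0.195, -0.015, 0], "dr": [0, 0, -0.34]}, {"xyz": [-0.225, -0.017, 0], "dr": [0, 0, -0.383]}, {"xyz": [-0.24, -0.018, 0], "dr": [0, 0, -0.383]}])

```text
time: 27.42
position: [603.5, 267.1, 158.4]
ee_rot: [179.7, -0.2, -98.3]
ft_force: [-0.8, -1.2, -2.9]
gripper_width: 13.5
finger_force: 61.3
```

>>> send_rows(commands=[{"xyz": [-0.004, 0, 0], "dr": [0, 0, 0]}, {"xyz": [-0.006, 0, 0], "dr": [0, 0, 0]}, {"xyz": [-0.006, 0, 0], "dr": [0, 0, 0]}])

```text
time: 27.67
position: [603.7, 270.5, 161.8]
ee_rot: [179.8, -0.1, -98.5]
ft_force: [-0.3, -0.2, -2.7]
gripper_width: 13.3
finger_force: 61.3
```

```bash
python3 -c "
from h import *
go(609.3,271.3,80,-98.5)"
```

```text
t 27.67 pos [603.7 270.5 161.8] [179.8  -0.1 -98.5] -> xyz [-0.0018, -0.0056, 0.0817] dr [0.003, -0.002, 0.0]
```

>>> send_rows(commands=[{"xyz": [-0.001, -0.003, 0.02], "dr": [0, 0, 0]}, {"xyz": [-0.001, -0.005, 0.045], "dr": [0, 0, 0]}, {"xyz": [-0.001, -0.005, 0.068], "dr": [0, 0, 0]}, {"xyz": [-0.001, -0.005, 0.08], "dr": [0, 0, 0]}, {"xyz": [-0.001, -0.005, 0.082], "dr": [0, 0, 0]}, {"xyz": [-0.001, -0.005, 0.082], "dr": [0, 0, 0]}, {"xyz": [-0.001, -0.005, 0.082], "dr": [0, 0, 0]}])

```text
time: 28.25
position: [610.5, 271.1, 84.2]
ee_rot: [-179.9, 0.1, -98.5]
ft_force: [-0.5, -0.1, -1.9]
gripper_width: 13.4
finger_force: 61.2
```

```bash
python3 -c "
from h import *
P=camera_params('wrist'); im=camera('wrist'); cv2.imwrite('pics/w14.png',im); m=masks(im); o=get_obs()['position']
print(o)
u=Ro.from_euler('z',8.5,degrees=True).as_matrix()[:2,:2]
print('TCP rot',u@o[:2])
for row in range(140,330,15):
  x=np.where(m['white'][row,150:500])[0]+150; y=np.where(m['blue'][row,120:520])[0]+120
  s=[row]
  if len(x)>20: s+=['lid']+(ray('wrist',[(x.min(),row),(x.max(),row)],o[2]+11,P)@u.T).round(1).tolist()
  if len(y)>5: s+=['dish']+(ray('wrist',[(y.min(),row),(y.max(),row)],60,P)@u.T).round(1).tolist()
  print(*s)
go(609.3,271.3,53,-98.5)
"
```

```text
[610.7 271.4  84.7]
TCP rot [563.9 358.7]
140
155 dish [606.9, 294.4] [517.4, 294.4]
170 dish [620.0, 301.7] [504.9, 301.8]
185 dish [620.3, 309.3] [505.1, 309.3]
200 dish [620.0, 317.0] [504.9, 317.1]
215 dish [619.7, 325.0] [504.7, 325.0]
230 lid [605.0, 322.2] [521.6, 322.2] dish [622.0, 333.1] [502.9, 333.1]
245 lid [605.2, 329.1] [520.6, 329.1] dish [623.4, 341.5] [501.5, 341.5]
260 lid [604.9, 336.1] [520.9, 336.1] dish [623.1, 350.1] [501.8, 350.1]
275 dish [622.9, 359.0] [501.5, 359.0]
290 dish [622.6, 368.1] [502.3, 368.0]
305 lid [604.8, 358.4] [515.0, 358.3] dish [619.5, 377.5] [504.8, 377.4]
320 lid [609.7, 366.2] [520.8, 366.2] dish [619.8, 387.1] [504.5, 387.0]
t 28.3 pos [610.7 271.4  84.7] [-179.8    0.1  -98.5] -> xyz [0.0003, 0.0014, 0.0317] dr [-0.003, 0.002, 0.0]
```

```bash
python3 -c "
from h import *
P=camera_params('wrist'); m=masks(cv2.imread('pics/w14.png')); h=cv2.cvtColor(cv2.imread('pics/w14.png'),cv2.COLOR_BGR2HSV)
u=Ro.from_euler('z',8.5,degrees=True).as_matrix()[:2,:2]; z=get_obs()['position'][2]
for c in (235,260,290,350,380,405):
  b=np.where(m['blue'][:,c])[0]; w=np.where(m['white'][150:,c])[0]+150
  print(c,b.min(),w.min(),(ray('wrist',[(c,b.min())],60,P)@u.T),(ray('wrist',[(c,w.min())],z+11,P)@u.T), [tuple(h[r,c]) [2] for r in range(b.min(),b.min()+30,3)])
"
```

```text
235 155 218 [[606.2 294.7]] [[600.1 317.3]] [np.uint8(60), np.uint8(57), np.uint8(58), np.uint8(54), np.uint8(224), np.uint8(217), np.uint8(221), np.uint8(218), np.uint8(215), np.uint8(219)]
260 155 217 [[593.8 294.7]] [[589.4 316.9]] [np.uint8(59), np.uint8(58), np.uint8(57), np.uint8(58), np.uint8(226), np.uint8(217), np.uint8(218), np.uint8(220), np.uint8(221), np.uint8(224)]
290 155 218 [[578.9 294.7]] [[576.6 317.3]] [np.uint8(59), np.uint8(58), np.uint8(61), np.uint8(55), np.uint8(229), np.uint8(222), np.uint8(220), np.uint8(219), np.uint8(220), np.uint8(221)]
350 155 218 [[549.2 294.8]] [[551.  317.3]] [np.uint8(63), np.uint8(59), np.uint8(57), np.uint8(58), np.uint8(141), np.uint8(139), np.uint8(140), np.uint8(138), np.uint8(136), np.uint8(138)]
380 155 220 [[534.3 294.8]] [[538.2 318.2]] [np.uint8(58), np.uint8(59), np.uint8(59), np.uint8(55), np.uint8(134), np.uint8(135), np.uint8(135), np.uint8(134), np.uint8(132), np.uint8(131)]
405 154 218 [[522.  294.3]] [[527.6 317.3]] [np.uint8(58), np.uint8(57), np.uint8(59), np.uint8(56), np.uint8(114), np.uint8(132), np.uint8(132), np.uint8(131), np.uint8(129), np.uint8(132)]
```

>>> send_rows(commands=[{"xyz": [0.001, 0, 0.007], "dr": [0, 0, 0]}, {"xyz": [0.0024, 0.0005, 0.014], "dr": [0, 0, 0]}, {"xyz": [0.0024, 0.0005, 0.021], "dr": [0, 0, 0]}, {"xyz": [0.0024, 0.0005, 0.027], "dr": [0, 0, 0]}, {"xyz": [0.0024, 0.0005, 0.029], "dr": [0, 0, 0]}, {"xyz": [0.0024, 0.0005, 0.029], "dr": [0, 0, 0]}])

```text
time: 28.8
position: [608.9, 268.8, 53.1]
ee_rot: [180.0, -0.0, -98.5]
ft_force: [0.5, -1.2, -1.8]
gripper_width: 13.2
finger_force: 61.4
```

>>> send_rows(commands=[{"xyz": [0, 0, 0.001], "dr": [0, 0, 0]}, {"xyz": [0, 0, 0.002], "dr": [0, 0, 0]}, {"xyz": [0, 0, 0.002], "dr": [0, 0, 0]}])

```text
time: 29.05
position: [609.3, 268.9, 53.0]
ee_rot: [-179.9, 0.0, -98.5]
ft_force: [-3.9, -1.2, 4.7]
gripper_width: 13.2
finger_force: 62.3
```

>>> send_rows(commands=[{"xyz": [0, 0, 0], "dr": [0, 0, 0]}, {"xyz": [0, 0, 0], "dr": [0, 0, 0]}, {"xyz": [0, 0, 0], "dr": [0, 0, 0]}, {"xyz": [0, 0, 0], "dr": [0, 0, 0]}], fingers=50)

```text
time: 29.38
position: [609.0, 268.8, 51.0]
ee_rot: [180.0, 0.0, -98.5]
ft_force: [-1.0, -0.3, -0.4]
gripper_width: 43.0
finger_force: 0.0
```

>>> send_rows(commands=[{"xyz": [0, 0, -0.015], "dr": [0, 0, 0]}, {"xyz": [0, 0, -0.04], "dr": [0, 0, 0]}, {"xyz": [0, 0, -0.075], "dr": [0, 0, 0]}, {"xyz": [0, 0, -0.11], "dr": [0, 0, 0]}, {"xyz": [0, 0, -0.135], "dr": [0, 0, 0]}, {"xyz": [0, 0, -0.145], "dr": [0, 0, 0]}, {"xyz": [0, 0, -0.15], "dr": [0, 0, 0]}, {"xyz": [0, 0, -0.15], "dr": [0, 0, 0]}])

```text
time: 30.05
position: [609.2, 269.0, 201.7]
ee_rot: [-180.0, 0.1, -98.5]
ft_force: [-1.2, -0.3, -0.0]
gripper_width: 42.8
finger_force: 0.0
```

```bash
python3 -c "
from h import *
im,P=look('w15',62,94,60)
t=camera('top'); m=masks(t)
for k,z in(('white',62),('blue',60)):
  for c in cons(m[k],300,2):
    q=c[:,0].mean(0)
    if 190<q[0]<530 and 170<q[1]<315: print('top',k,q,rect(ray('top',c[:,0],z)))
# small things moved? difference to the first top picture around them
t0=cv2.imread('pics/top0.png')
for n,(x,y) in dict(shaker=(316,201),bell=(243,284),egg=(402,277)).items(): print(n,cv2.absdiff(t,t0)[y-14:y+14,x-14:x+14].max(2).mean())
s=camera('side'); s0=cv2.imread('pics/side0.png')
for n,(x,y) in dict(shaker=(280,248),bell=(328,335),egg=(393,218)).items(): print(n,cv2.absdiff(s,s0)[y-15:y+15,x-12:x+12].max(2).mean())
"
```

```text
[608.7 268.9 200.1] 30.1
white [108.3 377. ] [833.7 395.2  44.8  37.2  -8.5]
white [176.9 360.2] [764.4 386.6  47.8  37.1 -37. ]
white [325.6 213. ] [608.8 271.   86.4  85.5  -8.5]
dark [320.9 419.8] [633.2 425.2 581.4 188.8  -8.5]
dark [100.2 318. ] [804.5 317.7  60.4  15.7  34.7]
dark [ 50.1 284.3] [830.1 287.7  49.8  34.   19.5]
dark [321.9 228. ] [608.2 268.5  47.3  13.7  81. ]
blue [321.3 212.6] [608.8 268.5 125.8 119.1  -8.5]
top white [498.3 272. ] [ 451.9 -340.   125.9   68.6    8.9]
top white [234.1 206.4] [605.6 269.7  87.4  86.4  81.3]
top white [404.9 206.7] [ 604.1 -129.2  105.7  104.8   89.9]
top blue [497.3 271.2] [ 454.3 -338.8  166.7   95.3    8.8]
top blue [238.9 209.7] [603.  268.5 128.9 115.1  -9.3]
top blue [403.6 207.9] [ 603.8 -127.1  132.   131.8  -11.7]
shaker 21.206632653061224
bell 36.01275510204081
egg 23.161989795918366
shaker 20.11111111111111
bell 31.845833333333335
egg 21.504166666666666
```

```bash
python3 -c "
from h import *
A={'top':cv2.imread('pics/top0.png'),'side':cv2.imread('pics/side0.png')}
I={k:camera(k) for k in A}
L=dict(top=dict(shaker=(316,201),bell=(243,284),egg=(402,277),table=(350,330),table2=(290,160)),side=dict(shaker=(280,248),bell=(328,335),egg=(393,218)))
for k in A:
  for n,(x,y) in L[k].items():
    T=A[k][y-13:y+13,x-11:x+11]; W=I[k][y-25:y+25,x-23:x+23]; r=cv2.matchTemplate(W,T,cv2.TM_CCOEFF_NORMED); _,v,_,l=cv2.minMaxLoc(r); print(k,n,round(v,3),np.array(l)-12)
im=cv2.imread('pics/w15.png');P=pose_at([609,269,200.8],[180,0,-98.5]);m=masks(im);v=im.max(2)
u=Ro.from_euler('z',8.5,degrees=True).as_matrix()[:2,:2]
for row in (185,225,255):
  y=np.where(m['blue'][row,200:440])[0]+200; x=np.where(m['white'][row,200:440])[0]+200
  print(row,(ray('wrist',[(y.min(),row),(y.max(),row)],60,P)@u.T)[:,0],(ray('wrist',[(x.min(),row),(x.max(),row)],62,P)@u.T)[:,0])
for c in (285,360):
  b=np.where(m['blue'][:310,c])[0]; b0=b.min(); print(c,b0,b.max(),v[b0:b0+24:2,c],(ray('wrist',[(c,b0),(c,b0+8),(c,b.max())],60,P)@u.T)[:,1])
  w=np.where(m['white'][:310,c])[0]; print((ray('wrist',[(c,w.min()),(c,w.max())],62,P)@u.T)[:,1])
"
```

```text
top shaker 0.999 [0 0]
top bell 0.84 [0 0]
top egg 0.999 [0 0]
top table 0.989 [0 0]
top table2 0.974 [0 0]
side shaker 0.994 [0 0]
side bell 0.745 [0 0]
side egg 0.99 [0 0]
185 [619.4 504.8] [619.8 518.9]
225 [624.8 499.5] [604.4 519.1]
255 [618.8 505.6] [604.7 518.8]
285 144 282 [ 54  55  55 128 158 159 160 122 214 225 140 120] [295.7 301.9 414.4]
[314.9 399.2]
360 144 282 [ 55  54  57 135 131 127 128 128 134 126 128 110] [295.8 301.9 414.5]
[315.8 399.3]
```

All three lids are centred in their recesses and nothing has shifted, so I'm handing in.

```bash
python3 -c "
from bench import ticket
print(ticket.hand_in())"
```

```text
the job is handed in; nothing more can be done
None
```

All three lids are on their own dishes, with the square one laid on the mat on the way. My last checks read them as seated flat and the shaker, egg cup and bell as unmoved; the job is handed in at about 30 s robot time, the result wasn't shown, and I viewed 15 pictures, one over the limit of 14.

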